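# Refill and set a bedside aroma diffuser

### The job

Refill the bedside aroma diffuser: draw the orange opener out of its wooden dock by the blade, lay it down flat on the table and let go of it, take it again by the handle, and lever the diffuser's wooden cover open with the blade. Stand every scent pod set out on the table upright in the diffuser's compartment while the cover is open, then close the cover fully and turn the timer dial click by click until its white pointer stands at the green dot. Finally put the opener back in the dock handle first, all the way home, and leave the candle, the phone and the mug where they stand.

Things in the scene. Friction and masses are not known exactly. Their poses are not given: they have to be found in the camera images.
- diffuser: White table-top aroma diffuser, fixed; 262 mm along y, 78 mm along x, walls up to z 46 mm. Origin on the table; x points from its front (sill and pry slot, towards the robot) to its back (hinge). Left (+y) is the pod compartment under a wooden cover, centred on y = +40 mm; right (-y) a solid dial block, 84 mm along y, its top at z 46 mm, the dial's axis at x = -7, y = -92 mm.
- compartment (a point): Centre of the pod compartment's inner floor, 8 mm above the table; axes as the diffuser. Inside 56 mm along x by 172 mm along y, walls 4 mm thick rising 38 mm above this floor, open on top when the cover is open. Three pods fit standing side by side along y (50 mm apart leaves room for fingers closing along y).
- pry_slot (a point): In the pry slot at the middle of the compartment's front; axes as the diffuser. The slot is the 10 mm high gap (z 36 to 46 mm) between the grey sill below (out to x = -46 mm) and the cover's lip above. This point is below the lip's front edge, mid-height; from here the slot runs 12 mm in +x to the front wall, over the full 180 mm width. A blade pushed in level and raised lifts the cover.
- hinge_line (a point): Middle of the cover's hinge axis (along the diffuser's y), at the back of the compartment, level with the cover's underside (z 46 mm); axes as the diffuser.
- cover (a joint): Angle of the wooden cover, rad: 0 = closed flat, grows as the front edge swings up and back, stop at 1.9 (leaning back past upright). A plate 76 mm from hinge to front edge, 180 mm wide, 7 mm thick, 60 g; a stiff hinge keeps it where it is left, about 1 N at the edge moves it. Closed fingers can push it shut from behind, then from above.
- cover_edge (a point): Middle of the cover's front (free) edge, 76 mm from the hinge, mid-thickness; moves with the cover.
- dial (a joint): Timer dial angle, rad, growing clockwise seen from above. Range 0 to 4.189, a click (detent) every 0.5236 rad (30 degrees), nine positions marked by dots; it rests only at the clicks and needs about 0.1 N m to turn. At 0 the white pointer points to the diffuser's +y; the large green dot is the fifth click from there, 2.618 rad. It starts at click 0, 1 or 2.
- dial_grip (a point): On the dial's vertical axis, mid-height of its grip bar. The black dial is a 52 mm disc with a bar on it, 12 mm thick, 46 mm long, the bar's top 12.5 mm above this point and its foot 13.5 mm below. This point's y axis lies along the bar towards the pointer end; it turns with the dial.
- opener: Flat opener, 170 mm long, 70 g. Origin under its middle at the handle's underside; x runs towards the blade tip. Orange handle x = -85 to +5 mm, 22 mm wide, 16 mm thick. Steel blade x = +5 to +85 mm, 16 mm wide, 4 mm thick (2.6 mm in the last 24 mm), centred 8 mm above the underside, so it floats above the table. It starts lying flat, handle in the dock, blade standing out.
- opener_tip (a point): Middle of the blade's tip (x = +85 mm, 8 mm above the underside).
- opener_grip (a point): Middle of the orange handle (x = -40 mm, 8 mm above the underside).
- opener_end (a point): Middle of the handle's butt end (x = -85 mm, 8 mm above the underside).
- dock: Dark wooden dock, fixed: two walls, back wall and roof, no floor; 96 mm long, 44 wide, 32 high. Origin on the table at the middle of the inside; x points out of the mouth. Inside 90 mm deep (x = -45 to +45 mm), 32 mm wide, 26 mm high. Home, the opener lies flat on the table, its handle inside, butt end near the back wall (x = -45 mm), blade out along +x.
- dock_mouth (a point): Middle of the dock's open mouth (x = +45 mm, 13 mm above the table); axes as the dock.
- pod1: Scent pod, a short amber cylinder with a white disc on top, 32 mm across, 28 mm high, 40 g, standing upright on the table left of the diffuser. Origin in the centre of its underside. May be absent.
- pod2: Scent pod, a short green cylinder with a white disc on top, 32 mm across, 28 mm high, 40 g, standing upright on the table left of the diffuser. Origin in the centre of its underside. May be absent.
- pod3: Scent pod, a short blue cylinder with a white disc on top, 32 mm across, 28 mm high, 40 g, standing upright on the table left of the diffuser. Origin in the centre of its underside. May be absent.
- mug: White mug, 76 mm across, 85 mm high, behind the diffuser; leave it.
- candle: Terracotta candle, 64 mm across, 60 mm high, near the pods; leave it.
- phone: Black phone lying flat, 72 x 148 x 9 mm, right of the diffuser beyond the dock; leave it.

How it is judged:
On the way, in this order (a step that is already met when the one before it is completed fails the run):
1. the opener lies flat on the table, out of the dock and let go (horizontal distance between opener and dock above 0.12 m and height (world z) of opener below 0.012 m and angle between opener's own z axis and vertical below 0.12 rad and contact force between the fingers and opener below 0.1 N and linear speed of opener below 0.03 m/s and value of joint cover below 0.1 rad), for 0.2 s.
2. the opener, held by its handle, lifts the cover (value of joint cover above 0.3 rad and contact force between opener and cover above 0.1 N and contact force between the fingers and opener above 1 N and distance between the grasp point and opener_grip below 0.054 m), for 0.05 s.
3. all pods stand in the compartment while the cover is open (x of pod1 in the frame of compartment between -0.028 and 0.028 m and y of pod1 in the frame of compartment between -0.086 and 0.086 m and z of pod1 in the frame of compartment between -0.006 and 0.006 m and angle between each of pod1, pod2, pod3's own z axis and vertical below 0.2 rad and linear speed of each of pod1, pod2, pod3 below 0.03 m/s and contact force between the fingers and pod1 below 0.1 N and x of pod2 in the frame of compartment between -0.028 and 0.028 m and y of pod2 in the frame of compartment between -0.086 and 0.086 m and z of pod2 in the frame of compartment between -0.006 and 0.006 m and contact force between the fingers and pod2 below 0.1 N and x of pod3 in the frame of compartment between -0.028 and 0.028 m and y of pod3 in the frame of compartment between -0.086 and 0.086 m and z of pod3 in the frame of compartment between -0.006 and 0.006 m and contact force between the fingers and pod3 below 0.1 N and value of joint cover above 1 rad), for 0.2 s.
At the end, for the whole second after the job is handed in: Every pod stands upright on the compartment floor, the cover is closed (within 0.06 rad), the dial rests at the green dot (2.618 rad within 0.13), and the opener lies in the dock handle first, butt end within 17 mm of the back wall, released and at rest (x of pod1 in the frame of compartment between -0.028 and 0.028 m and y of pod1 in the frame of compartment between -0.086 and 0.086 m and z of pod1 in the frame of compartment between -0.006 and 0.006 m and angle between each of pod1, pod2, pod3's own z axis and vertical below 0.2 rad and linear speed of each of pod1, pod2, pod3, opener below 0.03 m/s and x of pod2 in the frame of compartment between -0.028 and 0.028 m and y of pod2 in the frame of compartment between -0.086 and 0.086 m and z of pod2 in the frame of compartment between -0.006 and 0.006 m and x of pod3 in the frame of compartment between -0.028 and 0.028 m and y of pod3 in the frame of compartment between -0.086 and 0.086 m and z of pod3 in the frame of compartment between -0.006 and 0.006 m and x of opener_end in the frame of dock below -0.028 m and x of opener_tip in the frame of dock above 0.1 m and y of opener_end in the frame of dock between -0.014 and 0.014 m and height (world z) of opener below 0.012 m and value of joint cover below 0.06 rad and value of joint dial between 2.48799 and 2.74799 rad and contact force between the fingers and anything else below 0.1 N); the robot touches nothing.
It fails at once if the candle, phone or mug is pushed more than 25 mm (distance of any of mug, candle, phone from where it was at the start of the episode above 0.025 m).
Of pod1, pod2, pod3 only 1 to 3 are there at a start; the rules pass over those that are not, and their reading is None.
At some moment in a run one of pod1, pod2, pod3, opener may be knocked a few centimetres aside while the robot is not near it.
It also fails if it takes over 210 s, if anything falls off the work surface, if the arm or the gripper's body presses on something with over 40 N, if the wrist force passes 120 N, or if a joint passes its speed limit or range.

### The arm

A 7-joint arm with a two-finger parallel gripper is mounted at the origin on the work surface. World frame = base frame: x ahead of the robot, y to its left, z up, the work surface at z = 0. Lengths are in m, angles in rad, forces in N, time in s.
With the tool pointing down it reaches from about 0.4 to 0.85 m from the base axis. Payload 4.4 kg.
Tool frame: the origin (TCP) lies on the centre line of the jaws, within the pads' length; the fingertips stand 11 mm ahead of it and the grasp point (between the pads) lies 8 mm behind it; z points along the fingers, y is the direction in which the jaws open and shut (so a half turn about z gives the same grasp; the last joint's range is limited). The gripper opens to 94 mm and grips with 3 to 60 N. Pads are 16 mm wide; open, the fingers measure 119 mm over their backs; the gripper's body (75 mm by 177 mm) begins 78 mm behind the grasp point.
Start: joints at [1.2, 0.628, 0.038, 1.517, -0.027, 0.996, -0.02], TCP at [0.195, -0.62, 0.216] pointing down, gripper open.
Joint ranges: [-3.06, 3.06], [-0.37, 2.12], [-1.25, 1.32], [0.18, 2.47], [-1.1, 4.24], [0.23, 1.98], [-2.94, 2.94]. Speed limits (rad/s): [2.57, 2.57, 3.14, 3.14, 3.14, 3.14, 3.14].

### API

Orientations are given as [roll, pitch, yaw] about the fixed x, y, z axes, in that order (R = Rz(yaw) Ry(pitch) Rx(roll)).
In Python, from workcell import ctrl gives the robot as it stands.
- The arm moves only by the tool play_rows, never from a script. Its arguments are lists of equal length, an entry for each row: "delta_rot": the turn, a rotation vector about the tool's x, y, z in rad, a list of three; "xyz": the shift along the tool's x, y, z in cm, a list of three; "fingers": the closure, from 0 (fully open) to 1 (shut). A call has exactly 10 rows; each row is the pose to reach, as a shift and turn from the pose commanded when the call began, along the tool's axes at that moment; what a row does not reach only later rows make up. A row lasts 1/10 s, in which the tool goes at most 50 mm and 8.59 degrees, less where a joint would pass 70% of its speed; a pose out of reach is approached as far as the arm can. A call with a gripper value outside its range is refused whole. The fingers move at their own pace and stop on an object; the grip force is fixed at half the most. Time passes only in rows, so rows that repeat a pose let the fingers close, or fill a call up. It gives the time, the measured TCP pose, the force and the opening at its end, in the units of the state.
- ctrl.get_obs(): the state, without advancing time (a new reading comes with each control period).
- ctrl.capture(name): name is "scene" or "side" or "wrist"; returns a dict with "img" (384x512x3 uint8, red, green, blue), "z_map" (384x512 float32, m along the optical axis (not along the pixel's ray), 0 where there is no reading), "intrinsics" (3x3 intrinsics, pixels), "cam_to_world" (4x4, takes a point from camera to world coordinates). Camera axes: x right, y down, z forward; pixel columns grow to the right and rows downward; lengths in m; the calibration is good to about 2 mm. A picture is of the moment at which its call begins.
- ctrl.hand_in(): hands the job in, once; it reports no verdict.
The state is a dict: "time_s": time; "joint_positions": joint angles; "qd": joint speeds; "tau": joint torques, N m; "ee_pos": TCP position; "eef_rot": TCP orientation; "contact_force": force on the tool from outside, world axes, zero at the start; "wrist_torque": the same for the moment, N m; "finger_gap": finger opening in m.
Only numpy, scipy, OpenCV 4.12 (cv2) and the standard library are available. Lean on these libraries where they do the work, as an engineer would, in place of code of your own. Each camera call takes 0.05 s, during which the arm holds its last target. There are 200 camera calls.

## Working session

There is one attempt and no reset: what is moved stays moved. The work goes in short steps, Python scripts to look and compute and a tool call to move; the robot and the scene stay as the last step left them, time stands still between calls to the robot, and variables do not carry over. Pictures are saved under pics/ and viewed, about 12 in all and at most 16, crops included, and the job is handed in when it is done.

Besides the shell and the picture viewer there is one more tool, called after "Call:" as name(argument=value, ...) on one line, values as JSON. play_rows: Moves the arm, as the interface text tells. Its arguments: {"type":"object","properties":{"delta_rot":{"type":"array","items":{"type":"array","items":{"type":"number"}}},"xyz":{"type":"array","items":{"type":"array","items":{"type":"number"}}},"fingers":{"type":"array","items":{"type":"number"}}},"required":["delta_rot","xyz","fingers"]}

```bash
mkdir -p pics; ls; python3 - <<'E'
from workcell import ctrl
import cv2,numpy as np
o=ctrl.get_obs();print(o)
a=ctrl.capture("scene");b=ctrl.capture("side")
for n,c in(("scene",a),("side",b)):
    cv2.imwrite(f"pics/{n}0.png",c["img"][:,:,::-1]);print(n,c["intrinsics"].round(1).tolist(),c["cam_to_world"].round(3).tolist())
E
```

```text
pics
{'time_s': 0.0, 'joint_positions': array([ 1.20019213,  0.62931217,  0.03844598,  1.51832008, -0.02699925,
        0.99627304, -0.02005562]), 'qd': array([ 0.00182938,  0.00060563,  0.00019742, -0.00018133,  0.0006198 ,
        0.00096429,  0.00133702]), 'tau': array([ 2.89925379e-05, -5.49721670e+01,  1.14361469e+00, -1.86638367e+01,
       -5.21522784e-02,  2.36076966e-02,  1.67561789e-04]), 'ee_pos': array([ 0.19491165, -0.61944588,  0.21559149]), 'eef_rot': array([-3.13979823e+00,  2.38454310e-05,  3.04746841e-01]), 'contact_force': array([ 0.61976817, -1.11490003, -0.82958669]), 'wrist_torque': array([ 0.03425799, -0.01946083,  0.01387912]), 'finger_gap': 0.09375356579316875}
scene [[348.0, 0.0, 260.9], [0.0, 348.0, 196.7], [0.0, 0.0, 1.0]] [[0.571, 0.65, -0.502, 1.107], [0.821, -0.455, 0.345, -0.359], [-0.005, -0.609, -0.793, 0.836], [0.0, 0.0, 0.0, 1.0]]
side [[375.0, 0.0, 248.9], [0.0, 375.0, 194.3], [0.0, 0.0, 1.0]] [[-0.73, -0.416, 0.542, 0.002], [-0.683, 0.458, -0.569, 0.567], [-0.012, -0.786, -0.619, 0.739], [0.0, 0.0, 0.0, 1.0]]
```

View pics/scene0.png

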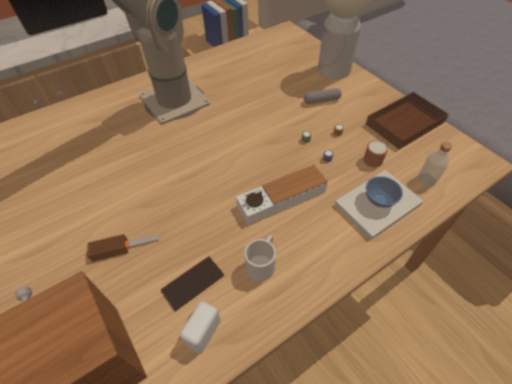

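View pics/side0.png

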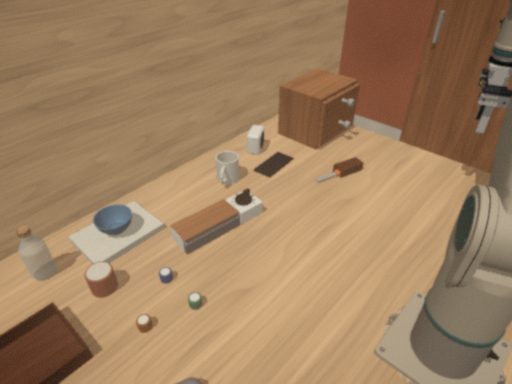

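The scene view shows the diffuser at about (282,195) with the dial at (255,200). The dock is at (108,247) with the blade tip at (158,238). The green, amber and blue pods are at (306,136), (338,129) and (327,156), the candle at (375,153), the mug at (260,258) and the phone at (193,283). Next I'll measure from depth.

```bash
cat > h.py <<'E'
from workcell import ctrl
import cv2,numpy as np
from scipy.spatial.transform import Rotation as Rn
def cap(n,save=None):
    c=ctrl.capture(n);im=c["img"];z=c["z_map"];K=c["intrinsics"];v,u=np.indices(z.shape)
    p=np.stack([(u-K[0,2])/K[0,0]*z,(v-K[1,2])/K[1,1]*z,z],-1)
    P=p@c["cam_to_world"][:3,:3].T+c["cam_to_world"][:3,3];P[z==0]=np.nan
    if save: cv2.imwrite(f"pics/{save}.png",im[:,:,::-1])
    return im,P,cv2.cvtColor(im,cv2.COLOR_RGB2HSV),c
def proj(c,p):
    q=np.linalg.inv(c["cam_to_world"])@np.r_[p,1];q=c["intrinsics"]@q[:3];return q[:2]/q[2]
def ray(c,u,v,z):
    d=c["cam_to_world"][:3,:3]@np.linalg.inv(c["intrinsics"])@[u,v,1];o=c["cam_to_world"][:3,3];return o+d*(z-o[2])/d[2]
def comps(m,mina=8):
    n,l,s,_=cv2.connectedComponentsWithStats(m.astype(np.uint8))
    return [(l==i) for i in range(1,n) if s[i,4]>=mina]
def rect(Q): 
    (cx,cy),(w,h),a=cv2.minAreaRect((Q[:,:2]*1000).astype(np.float32));return np.round([cx,cy,w,h,a],1)
def T(pos,rpy):
    M=np.eye(4);M[:3,:3]=Rn.from_euler('xyz',rpy).as_matrix();M[:3,3]=pos;return M
def go(pos,rpy):
    "shift (cm) and rotvec in tool frame from the measured pose to a target"
    o=ctrl.get_obs();A=np.linalg.inv(T(o["ee_pos"],o["eef_rot"]))@T(pos,rpy)
    print("xyz cm",(A[:3,3]*100).round(2),"rotvec",Rn.from_matrix(A[:3,:3]).as_rotvec().round(4))
E
python3 - <<'E'
from h import *
for n in("scene","side"):
    im,P,H,c=cap(n);X,Y,Z=P[...,0],P[...,1],P[...,2]
    print("==",n)
    m=(Z>.008)&(Z<.1)&(X>.25)&(X<1.0)&(abs(Y)<.75)
    for k in comps(m):
        Q=P[k];zt=np.nanpercentile(Q[:,2],95);top=Q[Q[:,2]>zt-.006]
        print(k.sum(),"pix",np.argwhere(k).mean(0)[::-1].round(0),"ztop",zt.round(3),"toprect",rect(top),"topmean",top[:,:2].mean(0).round(4),"hsv",np.median(H[k],0))
    m=(H[...,0]<14)&(H[...,1]>180)&(H[...,2]>150)&(X>.1)&(X<1)&(Y<-.1)
    for k in comps(m,4):
        print("orange",k.sum(),np.nanmean(P[k],0).round(4))
    m=(Z>.004)&(Z<.05)&(H[...,1]<70)&(X>.2)&(X<.75)&(Y<-.2)
    for k in comps(m,6):
        print("grey",k.sum(),rect(P[k]),np.nanmean(P[k],0).round(4))
E
```

```text
== scene
316 pix [344.  66.] ztop 0.095 toprect [262.8 631.5  81.7  15.8  85.2] topmean [0.263 0.626] hsv [ 14.  54. 107.]
426 pix [322.  96.] ztop 0.044 toprect [329.9 455.1 133.1  30.4  70.1] topmean [0.3311 0.4548] hsv [ 10.  50. 109.]
1224 pix [406. 118.] ztop 0.041 toprect [597.9 617.1 245.6 163.1  90. ] topmean [0.6005 0.6125] hsv [ 11. 129.  71.]
85 pix [338. 129.] ztop 0.031 toprect [498.9 384.2  28.7  30.   10.6] topmean [0.4993 0.384 ] hsv [ 14. 123. 141.]
87 pix [306. 136.] ztop 0.03 toprect [461.3 270.3  28.1  29.7  19.7] topmean [0.4624 0.2705] hsv [ 24.  63. 128.]
467 pix [375. 153.] ztop 0.062 toprect [662.8 388.1  62.1  61.2  83.6] topmean [0.6644 0.3878] hsv [ 12. 129. 128.]
93 pix [327. 155.] ztop 0.03 toprect [572.5 270.5  29.4  30.3  47.2] topmean [0.5731 0.27  ] hsv [ 21.  29. 127.]
530 pix [431. 171.] ztop 0.098 toprect [821.4 456.7  57.4  32.7  12.9] topmean [0.8248 0.4527] hsv [ 15.  74. 139.]
2584 pix [281. 193.] ztop 0.058 toprect [619.6  57.8 245.2  76.2  82.1] topmean [0.6218 0.0618] hsv [ 13. 110. 147.]
3142 pix [378. 203.] ztop 0.069 toprect [798.3 269.7
[... 1737 characters left out ...]
] hsv [ 17.  63. 152.]
161 pix [165. 274.] ztop 0.028 toprect [569.8 274.1  30.3  30.9  82.5] topmean [0.5691 0.2743] hsv [110.  30. 139.]
184 pix [194. 300.] ztop 0.028 toprect [459.5 274.1  29.6  30.1  68.4] topmean [0.4587 0.2746] hsv [ 29.   56.5 151. ]
1492 pix [ 48. 342.] ztop 0.039 toprect [5.986e+02 5.567e+02 1.650e+02 1.129e+02 4.000e-01] topmean [0.5937 0.5412] hsv [ 12. 143.  68.]
214 pix [143. 322.] ztop 0.028 toprect [496.6 387.5  29.3  29.8  46.2] topmean [0.4961 0.3875] hsv [ 14.  110.5 168. ]
109 pix [189. 381.] ztop 0.043 toprect [317.5 408.2  38.7  11.8  47.1] topmean [0.3144 0.4069] hsv [ 14.  49. 129.]
grey 75 [ 519.3 -346.9   80.7   18.8   72. ] [ 0.5189 -0.347   0.0073]
```

```bash
python3 - <<'E'
from h import *
go([.5215,-.346,.12],[np.pi,0,np.radians(72)])
go([.5215,-.346,.014],[np.pi,0,np.radians(72)])
E
```

```text
xyz cm [ 39.36 -16.3    9.61] rotvec [-1.000e-03 -5.000e-04 -9.519e-01]
xyz cm [ 39.36 -16.29  20.21] rotvec [-1.000e-03 -5.000e-04 -9.519e-01]
```

Call:
play_rows(delta_rot=[[0,0,-0.952],[0,0,-0.952],[0,0,-0.952],[0,0,-0.952],[0,0,-0.952],[0,0,-0.952],[0,0,-0.952],[0,0,-0.952],[0,0,-0.952],[0,0,-0.952]], xyz=[[39.4,-16.3,9.6],[39.4,-16.3,9.6],[39.4,-16.3,9.6],[39.4,-16.3,9.6],[39.4,-16.3,9.6],[39.4,-16.3,9.6],[39.4,-16.3,9.6],[39.4,-16.3,9.6],[39.4,-16.3,9.6],[39.4,-16.3,9.6]], fingers=[0,0,0,0,0,0,0,0,0,0])

```text
time_s: 1.2
ee_pos: [0.527, -0.3393, 0.1192]
eef_rot: [3.141, -0.005, 1.266]
contact_force: [0.4, 0.4, -0.2]
finger_gap: 0.094
```

```bash
python3 - <<'E'
from h import *
cap("wrist","w1")
go([.5215,-.346,.014],[np.pi,0,np.radians(72)])
print(ctrl.get_obs()["joint_positions"].round(2))
E
```

```text
xyz cm [-0.4  -0.15 10.56] rotvec [-0.0007 -0.002   0.0059]
[ 0.65  0.71 -0.19  1.67  0.18  0.78  0.07]
```

View pics/w1.png

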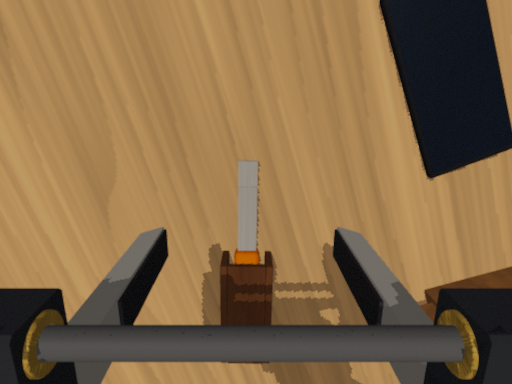

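The wrist view shows the blade running from (248,160) to (247,255), parallel to tool x and centred between the fingers. The dock mouth is at (247,260).

Call:
play_rows(delta_rot=[[0,0,0.006],[0,0,0.006],[0,0,0.006],[0,0,0.006],[0,0,0.006],[0,0,0.006],[0,0,0.006],[0,0,0.006],[0,0,0.006],[0,0,0.006]], xyz=[[-0.4,-0.1,4],[-0.4,-0.1,8],[-0.4,-0.1,10],[-0.4,-0.1,10.5],[-0.4,-0.1,10.5],[-0.4,-0.1,10.5],[-0.4,-0.1,10.5],[-0.4,-0.1,10.5],[-0.4,-0.1,10.5],[-0.4,-0.1,10.5]], fingers=[0,0,0,0,1,1,1,1,1,1])

```text
time_s: 2.25
ee_pos: [0.5201, -0.3499, 0.0159]
eef_rot: [3.141, 0.0, 1.251]
contact_force: [-0.2, -0.0, 0.6]
finger_gap: 0.0492
```

Call:
play_rows(delta_rot=[[0,0,0],[0,0,0],[0,0,0],[0,0,0],[0,0,0],[0,0,0],[0,0,0],[0,0,0],[0,0,0],[0,0,0]], xyz=[[0,0,0],[0,0,0],[1,0,0],[3,0,0],[5,0,0],[7,0,0],[9,0,0],[11,0,0],[12,0,0],[12,0,0]], fingers=[1,1,1,1,1,1,1,1,1,1])

```text
time_s: 3.25
ee_pos: [0.5585, -0.2332, 0.0155]
eef_rot: [-3.142, -0.001, 1.254]
contact_force: [0.4, 0.8, 0.6]
finger_gap: 0.0152
```

```bash
cat > op.py <<'E'
from h import *
def opener(cams=("scene","side"),show=False,zmax=.03):
    r=[]
    for n in cams:
        im,P,H,c=cap(n);X,Y,Z=P[...,0],P[...,1],P[...,2]
        m=(H[...,0]<14)&(H[...,1]>190)&(H[...,2]>110)&(X>.1)&(X<1)&(Z<zmax+.03)&(Z>.008)
        k=comps(m,6)
        for q in sorted(k,key=lambda q:-q.sum())[:2]: print(n,"orange",q.sum(),rect(P[q]),np.nanmean(P[q],0).round(4))
        m=(Z>.004)&(Z<zmax)&(H[...,1]<70)&(X>.2)&(X<.66)&(Y<-.12)&(Y>-.5)
        for q in comps(m,20): print(n,"grey",q.sum(),rect(P[q]),np.nanmean(P[q],0).round(4))
E
python3 -c "from op import *;opener();cap('scene','s1')"
```

```text
scene orange 7 [ 524.3 -351.5    6.9    8.1   46.2] [ 0.5247 -0.3514  0.016 ]
scene grey 34 [ 540.8 -289.9   19.7   14.3   75.2] [ 0.542  -0.29    0.0104]
side grey 95 [ 541.1 -258.2   80.2   36.3   65.8] [ 0.5467 -0.2496  0.0136]
```

View pics/s1.png

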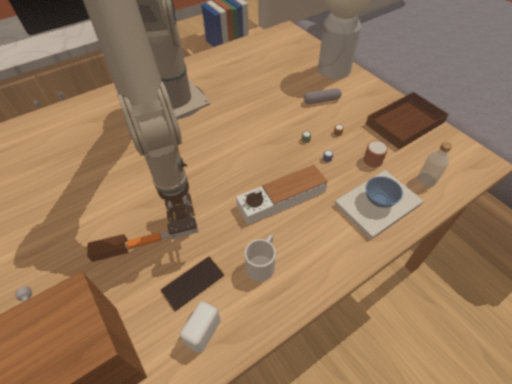

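The scene view shows the opener nearly out: orange runs from (128,243) to (160,238), and it is held near the tip at (180,230). I'll pull a little further and release.

Call:
play_rows(delta_rot=[[0,0,0],[0,0,0],[0,0,0],[0,0,0],[0,0,0],[0,0,0],[0,0,0],[0,0,0],[0,0,0],[0,0,0]], xyz=[[1,0,0],[2,0,0],[3,0,0],[4,0,0],[4,0,0],[4,0,0],[4,0,0],[4,0,0],[4,0,0],[4,0,0]], fingers=[1,1,1,1,1,0,0,0,0,0])

```text
time_s: 4.4
ee_pos: [0.5701, -0.1983, 0.0155]
eef_rot: [3.142, 0.0, 1.25]
contact_force: [-0.2, -0.7, 0.1]
finger_gap: 0.0516
```

Call:
play_rows(delta_rot=[[0,0,0],[0,0,0],[0,0,0],[0,0,0],[0,0,0],[0,0,0],[0,0,0],[0,0,0],[0,0,0],[0,0,0]], xyz=[[0,0,0],[0,0,-4],[0,0,-8],[-5,0,-10],[-10,0,-10],[-14,0,-10],[-14,0,-10],[-14,0,-10],[-14,0,-10],[-14,0,-10]], fingers=[0,0,0,0,0,0,0,0,0,0])

```text
time_s: 5.4
ee_pos: [0.5271, -0.3287, 0.1154]
eef_rot: [-3.141, -0.001, 1.254]
contact_force: [-0.9, -0.1, 0.8]
finger_gap: 0.094
```

```bash
python3 - <<'E'
from op import *
opener()
im,P,H,c=cap("wrist","w2")
m=(H[...,0]<14)&(H[...,1]>190)&(H[...,2]>110)
for q in comps(m,100): print("wrist orange",rect(P[q]),np.nanmean(P[q],0).round(4))
X,Y,Z=P[...,0],P[...,1],P[...,2]
for q in comps((Z>.003)&(Z<.03)&(H[...,1]<70),100):print("grey",q.sum(),rect(P[q]))
E
```

```text
scene grey 139 [ 561.4 -225.5   76.1   17.3   73.7] [ 0.562  -0.2258  0.0096]
side grey 84 [ 558.2 -223.9   77.8   21.6   76.8] [ 0.5583 -0.2248  0.0074]
grey 2338 [ 559.7 -226.9   76.9   15.5   72.4]
grey 1539 [ 697.8 -295.2   63.5  145.9    5.5]
```

View pics/w2.png

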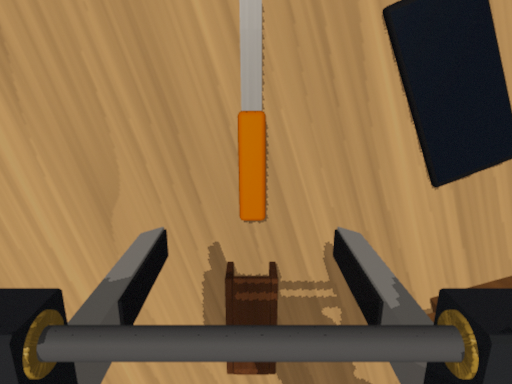

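The opener lies flat clear of the dock: orange from (252,112) to (252,220), blade above it. Next I'll take the handle, and measure the cover and dial in the same step.

```bash
python3 - <<'E'
from h import *
go([.5405,-.288,.0135],[np.pi,0,np.radians(72.3)])
for n in("scene","side"):
    im,P,H,c=cap(n);X,Y,Z=P[...,0],P[...,1],P[...,2]
    R=(X>.5)&(X<.75)&(Y>-.13)&(Y<.25)
    for q in comps(R&(Z>.047)&(Z<.062)&(H[...,1]>100)&(H[...,0]<20),150): print(n,"cover",q.sum(),rect(P[q]),np.median(P[q][:,2]))
    for q in comps(R&(Z>.04)&(H[...,2]<75)&(Y<0),15): print(n,"black",q.sum(),rect(P[q]),np.nanmean(P[q],0).round(4))
    for q in comps(R&(Z>.038)&(H[...,0]>40)&(H[...,0]<85)&(H[...,1]>90)&(Y<0),1): print(n,"green",q.sum(),np.nanmean(P[q],0).round(4))
    q=R&(Z>.04)&(Z<.052)&(H[...,1]<70)&(Y<.0);print(n,"block",rect(P[q]))
E
```

```text
xyz cm [4.37e+00 1.00e-02 1.02e+01] rotvec [-0.0001 -0.0005 -0.009 ]
scene cover 1246 [624.3  91.8 180.1  79.   81.7] 0.05280137814006025
scene black 86 [617.9 -41.   41.7  19.4  84. ] [ 0.6121 -0.0433  0.0624]
scene block [659.7 -54.6  96.7 200.7  72.2]
side cover 1221 [621.5  94.2 177.2  80.2  82.6] 0.050726111030519605
side block [656.7 -58.5  88.  200.9  70.7]
```

Call:
play_rows(delta_rot=[[0,0,-0.009],[0,0,-0.009],[0,0,-0.009],[0,0,-0.009],[0,0,-0.009],[0,0,-0.009],[0,0,-0.009],[0,0,-0.009],[0,0,-0.009],[0,0,-0.009]], xyz=[[4.4,0,2],[4.4,0,6],[4.4,0,9],[4.4,0,10.2],[4.4,0,10.2],[4.4,0,10.2],[4.4,0,10.2],[4.4,0,10.2],[4.4,0,10.2],[4.4,0,10.2]], fingers=[0,0,0,0,1,1,1,1,1,1])

```text
time_s: 6.65
ee_pos: [0.5401, -0.2892, 0.0138]
eef_rot: [3.141, 0.0, 1.26]
contact_force: [0.1, -0.9, 1.0]
finger_gap: 0.0495
```

Call:
play_rows(delta_rot=[[0,0,0],[0,0,0],[0,0,0],[0,0,0],[0,0,0],[0,0,0],[0,0,0],[0,0,0],[0,0,0],[0,0,0]], xyz=[[0,0,0],[0,0,0],[0,0,0],[0,0,0],[0,0,0],[0,0,-1],[0,0,-3],[0,0,-6],[0,0,-10],[0,0,-13]], fingers=[1,1,1,1,1,1,1,1,1,1])

```text
time_s: 7.65
ee_pos: [0.5404, -0.2892, 0.1462]
eef_rot: [3.14, 0.0, 1.26]
contact_force: [0.1, -1.0, -0.7]
finger_gap: 0.0216
```

```bash
python3 - <<'E'
from h import *
y=np.radians(-7.8)
go([.4565,.116,.12],[np.pi,0,y]);go([.4565,.116,.047],[np.pi,0,y])
E
```

```text
xyz cm [ 36.01 -20.39   2.58] rotvec [ 1.700e-03 -1.200e-03  1.396e+00]
xyz cm [ 36.01 -20.4    9.88] rotvec [ 1.700e-03 -1.200e-03  1.396e+00]
```

Call:
play_rows(delta_rot=[[0,0,0.14],[0,0,0.28],[0,0,0.42],[0,0,0.56],[0,0,0.7],[0,0,0.84],[0,0,0.98],[0,0,1.12],[0,0,1.26],[0,0,1.396]], xyz=[[3.6,-2,0],[7.2,-4,0],[10.8,-6,0],[14.4,-8,0],[18,-10,0.5],[21.6,-12,1],[25.2,-14,1.5],[28.8,-16,2],[32.4,-18.4,2.6],[36,-20.4,2.6]], fingers=[1,1,1,1,1,1,1,1,1,1])

```text
time_s: 8.65
ee_pos: [0.4545, 0.1179, 0.1175]
eef_rot: [-3.141, 0.001, -0.142]
contact_force: [0.3, 1.3, -0.6]
finger_gap: 0.0217
```

```bash
python3 - <<'E'
from h import *
y=np.radians(-7.8)
go([.4565,.116,.047],[np.pi,0,y]);print(ctrl.get_obs()["joint_positions"].round(2))
for n in("scene","side","wrist"):
    im,P,H,c=cap(n,"p_"+n);X,Y,Z=P[...,0],P[...,1],P[...,2]
    for q in comps((Z>.085)&(Z<.14)&(H[...,1]<75)&(X>.48)&(X<.6)&(Y>.04)&(Y<.16),15): print(n,"grey",q.sum(),rect(P[q]),P[q][P[q][:,0].argmax()].round(4), np.polyfit(P[q][:,0],P[q][:,2],1).round(3))
    R=(X>.5)&(X<.75)&(Y>-.13)&(Y<.25)
    for q in comps(R&(Z>.047)&(Z<.062)&(H[...,1]>100)&(H[...,0]<20),150): print(n,"cover",q.sum(),rect(P[q]),np.median(P[q][:,2]))
E
```

```text
xyz cm [0.23 0.17 7.05] rotvec [-0.0004  0.0012 -0.0055]
[-0.5   0.55  0.27  2.11 -0.28  0.52 -1.73]
scene grey 99 [522.1 108.2  16.7  75.1  82.7] [0.5589 0.1065 0.1121] [-0.012  0.12 ]
scene cover 1247 [623.9  92.  179.8  78.6  82.4] 0.05281080383869019
side grey 49 [500.5 122.3  15.7  31.6  80.2] [0.5167 0.1275 0.111 ] [-0.026  0.124]
side cover 609 [628.9 137.4  87.   79.4  80.9] 0.0505992121219353
wrist grey 5228 [518.6 115.9  15.9  79.5  82.9] [0.559  0.1189 0.1127] [-0.014  0.121]
wrist cover 548 [585.2  92.7 166.2   1.5  82.5] 0.05161701109656891
```

View pics/p_wrist.png

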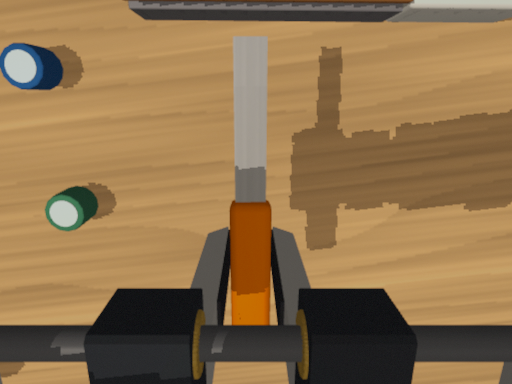

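The wrist view shows the opener held straight and level, with the tip at (250,38) and the cover's front edge near row 10. The blue pod is at (30,66) and the green one at (70,208).

Call:
play_rows(delta_rot=[[0,0,0],[0,0,0],[0,0,0],[0,0,0],[0,0,0],[0,0,0],[0,0,0],[0,0,0],[0,0,0],[0,0,0]], xyz=[[0,0,3],[0,0,6],[0,0,7.05],[0,0,7.05],[0.8,0,7.05],[1.6,0,7.05],[2.4,0,7.05],[3.2,0,7.05],[3.7,0,7.05],[3.7,0,7.05]], fingers=[1,1,1,1,1,1,1,1,1,1])

```text
time_s: 9.8
ee_pos: [0.4931, 0.111, 0.047]
eef_rot: [-3.142, -0.0, -0.136]
contact_force: [0.9, 1.0, -0.8]
finger_gap: 0.0219
```

```bash
python3 - <<'E'
from h import *
o=ctrl.get_obs();print(o["ee_pos"],o["contact_force"],o["finger_gap"])
im,P,H,c=cap("side")
a=cv2.resize(im[170:290,140:320],None,fx=4,fy=4,interpolation=cv2.INTER_CUBIC);cv2.imwrite("pics/ins.png",a[:,:,::-1])
E
```

```text
[0.49313198 0.11098044 0.04704628] [ 0.94976725  0.97843136 -0.82692513] 0.021895660949564064
```

View pics/ins.png

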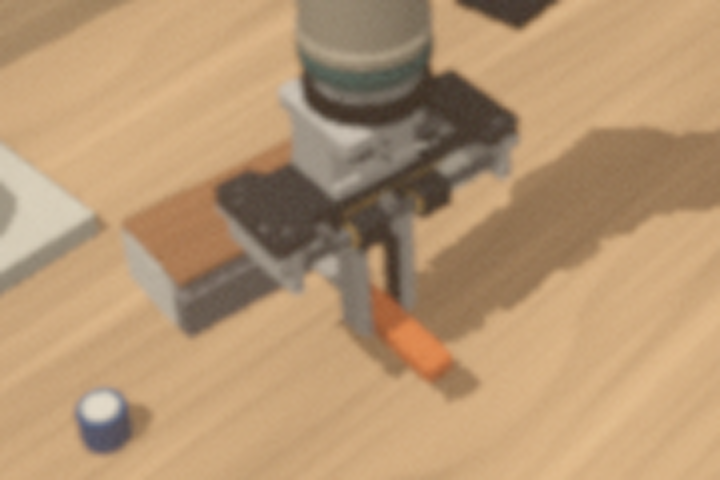

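The blade appears to be in the slot with no contact force. Now I'll lever the cover up along an arc.

Call:
play_rows(delta_rot=[[0,0,0],[0,0,0],[0,0,0],[0,0,0],[0,0,0],[0,0,0],[0,0,0],[0,0,0],[0,0,0],[0,0,0]], xyz=[[0,0,-0.7],[0.1,0,-1.4],[0.3,0,-2],[0.5,0,-2.7],[0.8,0,-3.4],[1.2,0,-4.1],[1.7,0,-4.8],[2.3,0,-5.3],[2.9,0,-5.8],[2.9,0,-5.8]], fingers=[1,1,1,1,1,1,1,1,1,1])

```text
time_s: 10.85
ee_pos: [0.5232, 0.107, 0.1058]
eef_rot: [-3.141, -0.003, -0.137]
contact_force: [0.0, 0.7, -1.0]
finger_gap: 0.022
```

```bash
python3 - <<'E'
from h import *
o=ctrl.get_obs();print(o["ee_pos"],o["contact_force"],o["finger_gap"])
for n in("scene","side"):
    im,P,H,c=cap(n,"l_"+n);X,Y,Z=P[...,0],P[...,1],P[...,2]
    m=(X>.5)&(X<.75)&(Y>0.0)&(Y<.22)&(Z>.049)&(Z<.15)&(H[...,1]>100)&(H[...,0]<25)
    Q=P[m];s=(Q[:,:2]-[.661,.088])@[.991,-.136];f=np.polyfit(s,Q[:,2]-.05,1) if len(Q)>20 else 0;print(n,len(Q),f,Q[:,2].max())
E
```

```text
[0.52324492 0.10696373 0.10576147] [ 0.04774885  0.68031429 -1.02581264] 0.021954235843934876
scene 1559 [-0.40139407  0.02665201] 0.14833619293360578
side 308 [-0.18656738  0.03063358] 0.11379407165112909
```

View pics/l_scene.png

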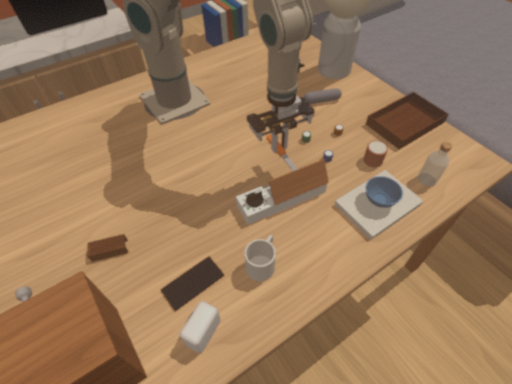

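The cover now stands up at about 1 rad, from (268,195) to (328,170). I'll keep pushing it back.

Call:
play_rows(delta_rot=[[0,0,0],[0,0,0],[0,0,0],[0,0,0],[0,0,0],[0,0,0],[0,0,0],[0,0,0],[0,0,0],[0,0,0]], xyz=[[0.7,0,-0.4],[1.5,0,-0.75],[2.2,0,-0.95],[3,0,-1.1],[3.8,0,-1.1],[4.6,0,-1.1],[5.2,0,-1],[5.2,0,-1],[3,0,-1],[0,0,-1]], fingers=[1,1,1,1,1,1,1,1,1,1])

```text
time_s: 11.95
ee_pos: [0.5223, 0.1068, 0.1149]
eef_rot: [-3.142, -0.002, -0.137]
contact_force: [-0.2, -0.6, -0.7]
finger_gap: 0.0216
```

```bash
python3 - <<'E'
from h import *
o=ctrl.get_obs();print(o["ee_pos"],o["contact_force"],o["finger_gap"])
for n in("scene","side"):
    im,P,H,c=cap(n,"l2_"+n);X,Y,Z=P[...,0],P[...,1],P[...,2]
    m=(X>.6)&(X<.75)&(Y>0.0)&(Y<.22)&(Z>.06)&(Z<.15)&(H[...,1]>90)&(H[...,0]<25)
    Q=P[m]; print(n,len(Q))
    for lo in(.06,.08,.1): 
        q=Q[(Q[:,2]>lo)&(Q[:,2]<lo+.02)]; print(lo,len(q),((q[:,:2]-[.661,.088])@[.991,-.136]).mean() if len(q) else 0)
# where is opener drop: above table near dock line, yaw 72
E
```

```text
[0.52225611 0.10676047 0.11493114] [-0.24843189 -0.64961037 -0.68902768] 0.02164007161306749
scene 483
0.06 120 0.01457493244827394
0.08 122 0.020180044455809492
0.1 235 0.024828860743870976
side 573
0.06 203 0.007066784295968437
0.08 197 0.013293141071023655
0.1 173 0.01904020468725113
```

The cover is open to about 1.85 rad. I'll put the opener back down in line with the dock.

```bash
python3 - <<'E'
from h import *
go([.5405,-.288,.12],[np.pi,0,np.radians(72.3)])
E
```

```text
xyz cm [ 7.68 38.9  -0.57] rotvec [-0.0035  0.0049 -1.3967]
```

Call:
play_rows(delta_rot=[[0,0,0],[0,0,-0.15],[0,0,-0.3],[0,0,-0.45],[0,0,-0.6],[0,0,-0.75],[0,0,-0.9],[0,0,-1.05],[0,0,-1.2],[0,0,-1.35]], xyz=[[-3,2,-1],[-3,6,-2],[-1.5,10.5,-2],[0,15,-2],[1.5,19.5,-2],[3,24,-2],[4.5,28.5,-2],[6,33,-2],[7,36,-2],[7.7,38.9,-1]], fingers=[1,1,1,1,1,1,1,1,1,1])

```text
time_s: 13.05
ee_pos: [0.5464, -0.2924, 0.1261]
eef_rot: [3.137, 0.001, 1.217]
contact_force: [0.1, 0.1, 0.4]
finger_gap: 0.0216
```

```bash
python3 - <<'E'
from h import *
go([.5405,-.288,.0145],[np.pi,0,np.radians(72.3)])
E
```

```text
xyz cm [ 0.21 -0.75 11.16] rotvec [ 0.0044  0.0009 -0.0444]
```

Call:
play_rows(delta_rot=[[0,0,-0.045],[0,0,-0.045],[0,0,-0.045],[0,0,-0.045],[0,0,-0.045],[0,0,-0.045],[0,0,-0.045],[0,0,-0.045],[0,0,-0.045],[0,0,-0.045]], xyz=[[0,-0.5,3],[0,-0.5,6],[0,-0.5,9],[0,-0.5,10.5],[0,-0.5,11.2],[0,-0.5,11.2],[0,-0.5,11.2],[0,-0.5,11.2],[0,-0.5,11.2],[0,-0.5,11.2]], fingers=[1,1,1,1,1,1,0.3,0.3,0.3,0.3])

```text
time_s: 14.05
ee_pos: [0.5404, -0.2871, 0.0133]
eef_rot: [3.141, 0.0, 1.259]
contact_force: [0.5, -0.3, 0.5]
finger_gap: 0.0506
```

Call:
play_rows(delta_rot=[[0,0,0],[0,0,0],[0,0,0],[0,0,0],[0,0,0],[0,0,0],[0,0,0],[0,0,0],[0,0,0],[0,0,0]], xyz=[[0,0,0],[0,0,0],[0,0,-3],[0,0,-8],[0,0,-13],[0,0,-15],[0,0,-15],[0,0,-15],[0,0,-15],[0,0,-15]], fingers=[0,0,0,0,0,0,0,0,0,0])

```text
time_s: 15.05
ee_pos: [0.5391, -0.2865, 0.1613]
eef_rot: [-3.138, -0.0, 1.259]
contact_force: [0.1, -0.1, -0.7]
finger_gap: 0.0943
```

```bash
cat > pods.py <<'E'
from h import *
def pods(cams=("scene","side")):
    for n in cams:
        im,P,H,c=cap(n);X,Y,Z=P[...,0],P[...,1],P[...,2]
        for k in comps((Z>.008)&(Z<.05)&(X>.4)&(X<.75)&(Y>.21)&(Y<.46)):
            Q=P[k];zt=np.nanpercentile(Q[:,2],95);top=Q[Q[:,2]>zt-.006];print(n,k.sum(),rect(top),zt.round(3))
E
python3 - <<'E'
from op import *;from pods import *
opener();pods()
y=np.radians(-7.8);print(ctrl.get_obs()["joint_positions"].round(2))
go([.5715,.272,.15],[np.pi,0,y]);go([.5715,.272,.15],[np.pi,0,np.pi/2])
E
```

```text
scene grey 135 [ 562.  -223.5   74.6   16.1   71.6] [ 0.562  -0.2241  0.0095]
side grey 81 [ 559.7 -222.9   78.7   19.7   71.8] [ 0.5583 -0.2232  0.0075]
scene 82 [498.  383.9  27.7  32.3  46.5] 0.03
scene 87 [460.7 272.6  26.8  30.5   8.3] 0.031
scene 89 [558.6 297.2  26.8  33.1  50.8] 0.031
scene 197 [676.9 372.   59.3  22.6  39.1] 0.048
scene 60 [736.2 350.6  49.2  24.2  85.7] 0.023
scene 152 [736.7 254.4  87.9  26.6  89.9] 0.024
side 610 [735.3 293.   29.2 165.7   0. ] 0.022
side 352 [643.4 396.6  61.7  26.9  75.1] 0.048
side 172 [557.4 299.7  28.5  31.4  53.8] 0.028
side 183 [460.3 274.2  28.9  31.1  83.5] 0.028
side 215 [496.7 387.6  28.7  31.9  42.2] 0.028
[ 0.56  0.64 -0.19  1.68  0.15  0.84 -0.01]
xyz cm [ 54.15 -14.13   1.25] rotvec [-1.300e-03  7.000e-04  1.395e+00]
xyz cm [ 54.15 -14.13   1.25] rotvec [-0.0013 -0.0005 -0.3119]
```

The blue pod was knocked to (0.558, 0.299), so I'll use the new values.

```bash
python3 - <<'E'
from h import *
y=np.radians(172.2)
go([.558,.2985,.14],[np.pi,0,y])
# translations in tool frame at yaw 172.2
R=Rn.from_euler('xyz',[np.pi,0,y]).as_matrix().T
C=np.array([.629,.092,0]);yd=np.array([.136,.991,0])
pts=dict(blue=[.558,.2985,0],s1=C+.052*yd,green=[.460,.2735,0],s0=C,amber=[.4975,.3855,0],sm=C-.052*yd)
k=list(pts)
for a,b in zip(k,k[1:]): print(a,b,(R@(np.array(pts[b])-pts[a])*100).round(2))
E
```

```text
xyz cm [ 56.26 -16.23   2.25] rotvec [-7.0000e-04 -1.4000e-03 -1.7466e+00]
blue s1 [ -9.84 -14.29  -0.  ]
s1 green [19.21 10.49  0.  ]
green s0 [-19.21 -15.69  -0.  ]
s0 amber [17.01 27.29  0.  ]
amber sm [-17.01 -32.5   -0.  ]
```

Call:
play_rows(delta_rot=[[0,0,-0.146],[0,0,-0.292],[0,0,-0.438],[0,0,-0.584],[0,0,-0.73],[0,0,-0.876],[0,0,-1.022],[0,0,-1.168],[0,0,-1.314],[0,0,-1.46]], xyz=[[4.7,-1,0],[9.4,-2.5,0],[14.1,-4,0],[18.8,-5.5,0],[23.5,-7,0],[28.2,-8.5,0],[32.9,-10,0],[37.6,-11.5,0],[42.3,-13,0],[47,-14,0]], fingers=[0,0,0,0,0,0,0,0,0,0])

```text
time_s: 16.25
ee_pos: [0.5505, 0.2054, 0.163]
eef_rot: [-3.141, -0.0, 2.725]
contact_force: [-0.0, -0.5, -0.0]
finger_gap: 0.0941
```

```bash
python3 - <<'E'
from h import *
y=np.radians(172.2)
go([.558,.2985,.12],[np.pi,0,y]);print(ctrl.get_obs()["joint_positions"].round(2))
E
```

```text
xyz cm [3.08 8.82 4.3 ] rotvec [-3.000e-04 -2.000e-04 -2.802e-01]
[-0.05  0.66 -0.57  1.74  0.45  0.87  0.34]
```

Call:
play_rows(delta_rot=[[0,0,-0.14],[0,0,-0.28],[0,0,-0.28],[0,0,-0.28],[0,0,-0.28],[0,0,-0.28],[0,0,-0.28],[0,0,-0.28],[0,0,-0.28],[0,0,-0.28]], xyz=[[1.5,4.4,2],[3.1,8.8,4.3],[3.1,8.8,5],[3.1,8.8,8],[3.1,8.8,11],[3.1,8.8,13.5],[3.1,8.8,14.5],[3.1,8.8,14.5],[3.1,8.8,14.5],[3.1,8.8,14.5]], fingers=[0,0,0,0,0,0,0,1,1,1])

```text
time_s: 17.25
ee_pos: [0.56, 0.2968, 0.0195]
eef_rot: [3.14, 0.002, 2.998]
contact_force: [-0.3, 0.1, -0.0]
finger_gap: 0.0733
```

Call:
play_rows(delta_rot=[[0,0,0],[0,0,0],[0,0,0],[0,0,0],[0,0,0],[0,0,0],[0,0,0],[0,0,0],[0,0,0],[0,0,0]], xyz=[[0,0,0],[0,0,0],[0,0,0],[0,0,0],[0,0,0],[0,0,0],[0,0,0],[0,0,-2],[0,0,-6],[0,0,-9]], fingers=[1,1,1,1,1,1,1,1,1,1])

```text
time_s: 18.25
ee_pos: [0.5589, 0.2965, 0.1092]
eef_rot: [3.141, -0.0, 2.999]
contact_force: [1.1, 0.6, -0.8]
finger_gap: 0.0317
```

```bash
python3 - <<'E'
from h import *
o=ctrl.get_obs();print(o["finger_gap"],o["ee_pos"])
im,P,H,c=cap("wrist","g1")
y=np.radians(172.2);p=np.array([.629,.092,.105])+.052*np.array([.136,.991,0])
go(p,[np.pi,0,y])
E
```

```text
0.031700883374318305 [0.55887627 0.29646147 0.10924828]
xyz cm [ -9.6  -14.27   0.91] rotvec [ 0.0052  0.0058 -0.0067]
```

Call:
play_rows(delta_rot=[[0,0,0],[0,0,0],[0,0,0],[0,0,0],[0,0,0],[0,0,0],[0,0,0],[0,0,0],[0,0,0],[0,0,0]], xyz=[[-2.4,-3.5,0.4],[-4.8,-7,0.4],[-7.2,-10.7,0.4],[-9.6,-14.3,0.4],[-9.6,-14.3,0.4],[-9.6,-14.3,2.4],[-9.6,-14.3,4.4],[-9.6,-14.3,6.4],[-9.6,-14.3,7.8],[-9.6,-14.3,8.2]], fingers=[1,1,1,1,1,1,1,1,1,1])

```text
time_s: 19.3
ee_pos: [0.6323, 0.141, 0.0256]
eef_rot: [-3.14, -0.003, 2.999]
contact_force: [-7.0, -3.5, 24.2]
finger_gap: 0.0315
```

Call:
play_rows(delta_rot=[[0,0,0],[0,0,0],[0,0,0],[0,0,0],[0,0,0],[0,0,0],[0,0,0],[0,0,0],[0,0,0],[0,0,0]], xyz=[[0,0,0],[0,0,0],[0,0,0],[0,0,0],[0,0,-3],[0,0,-7],[0,0,-11],[0,0,-12],[0,0,-12],[0,0,-12]], fingers=[1,0.6,0.6,0.6,0.6,0.6,0.6,0.6,0,0])

```text
time_s: 20.3
ee_pos: [0.633, 0.1404, 0.1449]
eef_rot: [-3.14, -0.001, 2.999]
contact_force: [0.1, 0.4, -0.3]
finger_gap: 0.0502
```

```bash
python3 - <<'E'
from h import *
o=ctrl.get_obs();print(o["finger_gap"],o["ee_pos"],o["contact_force"])
im,P,H,c=cap("side","c1");X,Y,Z=P[...,0],P[...,1],P[...,2]
y=np.radians(172.2)
go([.460,.2735,.12],[np.pi,0,y])
for n in("scene","side"):
    im,P,H,c=cap(n,"c1"+n);X,Y,Z=P[...,0],P[...,1],P[...,2]
    for q in comps((X>.58)&(X<.68)&(Y>0)&(Y<.2)&(Z>.025)&(Z<.045)&(H[...,1]<60),10): print(n,q.sum(),rect(P[q]),np.median(P[q],0).round(3))
E
```

```text
0.050151972937825834 [0.63299966 0.14040845 0.14494081] [ 0.14887956  0.40118637 -0.26377001]
xyz cm [18.98 10.73  2.46] rotvec [-0.0015 -0.0024 -0.0067]
scene 313 [603.7  92.6 185.1  43.7  79.3] [0.602 0.11  0.036]
scene 11 [669.5 148.3  31.7   1.8  82.6] [0.67  0.151 0.029]
scene 13 [655.6  46.   33.9   1.5  82.2] [0.656 0.043 0.028]
side 1032 [621.4  90.2 188.5  81.6  83. ] [0.608 0.113 0.035]
```

View pics/c1scene.png

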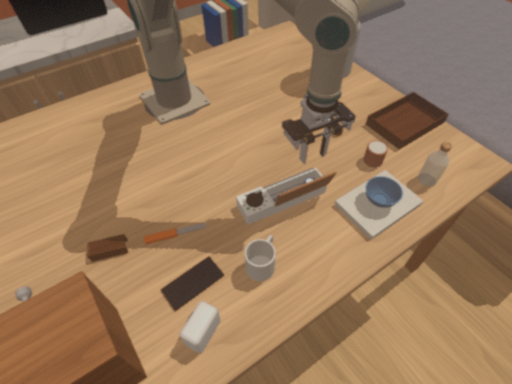

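The blue pod stands in the compartment at (310,183). Next is green.

Call:
play_rows(delta_rot=[[0,0,0],[0,0,0],[0,0,0],[0,0,0],[0,0,0],[0,0,0],[0,0,0],[0,0,0],[0,0,0],[0,0,0]], xyz=[[4,2.2,0],[8,4.4,0],[12,6.6,0.5],[16,8.8,1.5],[19,10.7,3],[19,10.7,6],[19,10.7,9],[19,10.7,11.5],[19,10.7,12.7],[19,10.7,12.7]], fingers=[0,0,0,0,0,0,0,0,0.3,0.6])

```text
time_s: 21.45
ee_pos: [0.4594, 0.2732, 0.0171]
eef_rot: [-3.139, -0.003, 2.999]
contact_force: [0.1, -1.0, 0.6]
finger_gap: 0.0816
```

Call:
play_rows(delta_rot=[[0,0,0],[0,0,0],[0,0,0],[0,0,0],[0,0,0],[0,0,0],[0,0,0],[0,0,0],[0,0,0],[0,0,0]], xyz=[[0,0,0],[0,0,0],[0,0,0],[0,0,0],[0,0,0],[0,0,0],[0,0,0],[0,0,0],[0,0,-4],[0,0,-9]], fingers=[1,1,1,1,1,1,1,1,1,1])

```text
time_s: 22.45
ee_pos: [0.4591, 0.273, 0.1081]
eef_rot: [-3.138, -0.004, 2.999]
contact_force: [2.5, -0.1, -0.7]
finger_gap: 0.0311
```

```bash
python3 - <<'E'
from h import *
y=np.radians(172.2);p=np.array([.629,.092,.105])
go(p,[np.pi,0,y]);go([*p[:2],.028],[np.pi,0,y])
E
```

```text
xyz cm [-19.38 -15.51   0.27] rotvec [-0.0032 -0.0045 -0.0061]
xyz cm [-19.42 -15.48   7.97] rotvec [-0.0032 -0.0045 -0.0061]
```

Call:
play_rows(delta_rot=[[0,0,0],[0,0,0],[0,0,0],[0,0,0],[0,0,0],[0,0,0],[0,0,0],[0,0,0],[0,0,0],[0,0,0]], xyz=[[-4,-3.2,0],[-8,-6.4,0],[-12,-9.6,0],[-16,-12.8,0],[-19.4,-15.5,0],[-19.4,-15.5,0.5],[-19.4,-15.5,3],[-19.4,-15.5,5.5],[-19.4,-15.5,7.5],[-19.4,-15.5,8.2]], fingers=[1,1,1,1,1,1,1,1,1,1])

```text
time_s: 23.45
ee_pos: [0.6286, 0.0928, 0.0264]
eef_rot: [-3.139, -0.004, 2.999]
contact_force: [-12.4, -4.5, 46.8]
finger_gap: 0.0311
```

Call:
play_rows(delta_rot=[[0,0,0],[0,0,0],[0,0,0],[0,0,0],[0,0,0],[0,0,0],[0,0,0],[0,0,0],[0,0,0],[0,0,0]], xyz=[[0,0,0],[0,0,0],[0,0,0],[0,0,0],[0,0,-3],[0,0,-7],[0,0,-11],[0,0,-12],[0,0,-12],[0,0,-12]], fingers=[1,0.6,0.6,0.6,0.6,0.6,0.6,0.6,0,0])

```text
time_s: 24.45
ee_pos: [0.63, 0.0924, 0.1458]
eef_rot: [-3.14, -0.002, 2.999]
contact_force: [0.6, -0.9, -0.7]
finger_gap: 0.0501
```

```bash
python3 - <<'E'
from pods import *
pods();y=np.radians(172.2)
o=ctrl.get_obs();print(o["ee_pos"],o["contact_force"])
go([.4975,.3855,.0175],[np.pi,0,y])
E
```

```text
scene 42 [505.8 387.1  14.   32.   21.7] 0.03
scene 194 [676.4 372.3  59.2  23.6  37.6] 0.048
scene 60 [736.9 349.8  49.2  24.9  87.2] 0.023
scene 151 [736.2 253.9  87.2  27.4  89.9] 0.024
side 610 [735.1 293.1 166.1  29.5  89.9] 0.022
side 351 [643.4 394.8  62.9  30.2  80. ] 0.048
side 211 [497.3 387.1  27.9  30.9  55.8] 0.028
[0.62957918 0.09237745 0.14501898] [-0.68123967 -0.30966638 -0.34680416]
xyz cm [17.21 27.15 12.77] rotvec [-0.0013 -0.0031 -0.0067]
```

Call:
play_rows(delta_rot=[[0,0,0],[0,0,0],[0,0,0],[0,0,0],[0,0,0],[0,0,0],[0,0,0],[0,0,0],[0,0,0],[0,0,0]], xyz=[[2.6,4,0],[5.2,8.1,0],[7.8,12.2,0],[10.4,16.3,0],[13,20.4,0],[15.6,24.5,1],[17.2,27.1,4],[17.2,27.1,8],[17.2,27.1,11.5],[17.2,27.1,12.7]], fingers=[0,0,0,0,0,0,0,0,0,0.6])

```text
time_s: 25.55
ee_pos: [0.4962, 0.3832, 0.0149]
eef_rot: [-3.135, -0.005, 3.0]
contact_force: [0.1, 0.3, 0.0]
finger_gap: 0.089
```

Call:
play_rows(delta_rot=[[0,0,0],[0,0,0],[0,0,0],[0,0,0],[0,0,0],[0,0,0],[0,0,0],[0,0,0],[0,0,0],[0,0,-6]], xyz=[[0,0,0],[0,0,0],[0,0,0],[0,0,0],[0,0,0],[0,0,0],[0,0,0],[0,0,0],[0,0,0],[0,0,0]], fingers=[1,1,1,1,1,1,1,1,1,1])

```text
time_s: 26.55
ee_pos: [0.4994, 0.386, 0.0203]
eef_rot: [3.141, -0.0, 2.846]
contact_force: [0.6, 0.0, 1.7]
finger_gap: 0.0316
```

I typed the lift value into the rotation field, so the tool only yawed 9° with the pod in hand. That does no harm, and I'll correct it in the next move.

```bash
python3 - <<'E'
from h import *
y=np.radians(172.2);p=np.array([.629,.092,.11])-.053*np.array([.136,.991,0])
o=ctrl.get_obs();print(o["ee_pos"],o["eef_rot"])
go(p,[np.pi,0,y])
E
```

```text
[0.49940414 0.38597548 0.02029459] [ 3.14056238e+00 -1.37707922e-04  2.84562627e+00]
xyz cm [-21.81 -29.56  -9.  ] rotvec [ 1.000e-03 -1.000e-04 -1.598e-01]
```

Call:
play_rows(delta_rot=[[0,0,0],[0,0,0],[0,0,-0.08],[0,0,-0.16],[0,0,-0.16],[0,0,-0.16],[0,0,-0.16],[0,0,-0.16],[0,0,-0.16],[0,0,-0.16]], xyz=[[0,0,-3.5],[0,0,-7],[-2.5,-3.4,-9],[-5.5,-7.5,-9],[-8.5,-11.5,-9],[-11.5,-15.6,-9],[-14.5,-19.6,-9],[-17.5,-23.7,-9],[-20,-27.1,-9],[-21.8,-29.5,-9]], fingers=[1,1,1,1,1,1,1,1,1,1])

```text
time_s: 27.55
ee_pos: [0.6233, 0.0353, 0.1094]
eef_rot: [-3.139, -0.0, 3.004]
contact_force: [0.3, 0.2, -0.4]
finger_gap: 0.0314
```

```bash
python3 - <<'E'
from h import *
y=np.radians(172.2);p=np.array([.629,.092,.028])-.053*np.array([.136,.991,0])
o=ctrl.get_obs();print(o["ee_pos"],o["eef_rot"])
go(p,[np.pi,0,y])
E
```

```text
[0.62329261 0.03534501 0.10940739] [-3.13934723e+00 -2.32996917e-04  3.00449137e+00]
xyz cm [0.2  0.41 8.14] rotvec [-0.0022 -0.0002 -0.001 ]
```

Call:
play_rows(delta_rot=[[0,0,0],[0,0,0],[0,0,0],[0,0,0],[0,0,0],[0,0,0],[0,0,0],[0,0,0],[0,0,0],[0,0,0]], xyz=[[0.1,0.3,2],[0.1,0.3,4],[0.1,0.3,6],[0.1,0.3,7],[0.1,0.3,7.6],[0.1,0.3,8],[0.1,0.3,8],[0.1,0.3,8],[0.1,0.3,8],[0.1,0.3,8]], fingers=[1,1,1,1,1,1,1,1,1,1])

```text
time_s: 28.55
ee_pos: [0.6224, 0.0435, 0.0306]
eef_rot: [3.141, 0.001, 3.009]
contact_force: [0.1, -0.4, 0.2]
finger_gap: 0.0314
```

Call:
play_rows(delta_rot=[[0,0,0],[0,0,0],[0,0,0],[0,0,0],[0,0,0],[0,0,0],[0,0,0],[0,0,0],[0,0,0],[0,0,0]], xyz=[[0,0.1,0.1],[0,0.3,0.2],[0,0.3,0.3],[0,0.3,0.4],[0,0.3,0.5],[0,0.3,0.5],[0,0.3,0.5],[0,0.3,0.5],[0,0.3,0.5],[0,0.3,0.5]], fingers=[1,1,1,1,1,1,1,1,1,1])

```text
time_s: 29.55
ee_pos: [0.6226, 0.0459, 0.0282]
eef_rot: [-3.139, 0.001, 3.008]
contact_force: [-7.2, -3.3, 22.0]
finger_gap: 0.0315
```

Call:
play_rows(delta_rot=[[0,0,0],[0,0,0],[0,0,0],[0,0,0],[0,0,0],[0,0,0],[0,0,0],[0,0,0],[0,0,0],[0,0,0]], xyz=[[0,-0.2,-0.2],[0,-0.4,-0.2],[0,-0.6,-0.2],[0,-0.6,-0.2],[0,-0.6,-0.2],[0,-0.6,-0.2],[0,-0.6,-0.2],[0,-0.6,-0.2],[0,-0.6,-3],[0,-0.6,-7]], fingers=[1,1,1,0.6,0.6,0.6,0.6,0.6,0.6,0.6])

```text
time_s: 30.55
ee_pos: [0.6196, 0.0397, 0.0934]
eef_rot: [-3.14, -0.005, 3.009]
contact_force: [-0.3, 0.3, 0.4]
finger_gap: 0.0377
```

Call:
play_rows(delta_rot=[[0,0,0],[0,0,0],[0,0,0],[0,0,0],[0,0,0],[0,0,0],[0,0,0],[0,0,0],[0,0,0],[0,0,0]], xyz=[[0,0,-4],[3,0,-9],[6,0,-9],[8,0,-9],[8,0,-9],[8,0,-9],[8,0,-9],[8,0,-9],[8,0,-9],[8,0,-9]], fingers=[0.6,0.6,0.6,0.6,0.6,0.6,0.6,0.6,0.6,0.6])

```text
time_s: 31.55
ee_pos: [0.5426, 0.0511, 0.1847]
eef_rot: [3.141, -0.0, 3.009]
contact_force: [0.5, 0.9, -0.3]
finger_gap: 0.0379
```

```bash
python3 - <<'E'
from h import *
o=ctrl.get_obs();print(o["ee_pos"],o["eef_rot"],o["joint_positions"].round(2))
a=cap("scene")[0][160:230,225:345];a=cv2.resize(a,None,fx=5,fy=5,interpolation=cv2.INTER_CUBIC)
b=cap("wrist","v_w")[0];b=cv2.resize(b,(466,350));
cv2.imwrite("pics/v1.png",np.hstack([cv2.resize(a,(600,350))[:,:430],b[:,96:]])[:,:,::-1])
E
```

```text
[0.54262247 0.051105   0.1846689 ] [ 3.14130138e+00 -3.96996607e-04  3.00856381e+00] [ 0.32  0.61 -0.72  1.83  0.51  0.89  0.8 ]
```

View pics/v1.png

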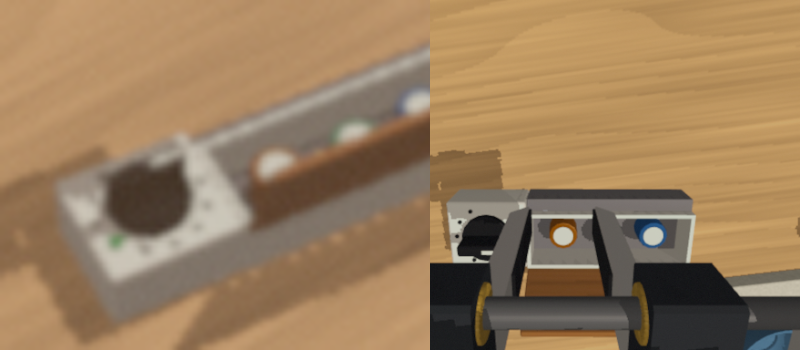

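All three pods stand upright in the compartment: amber, green and blue discs in the left crop, with amber at (563,235) and blue at (652,235) in the right crop. Now I'll close the cover from behind.

```bash
python3 - <<'E'
from h import *
y=np.radians(172.2);Hg=np.array([.6607,.0878]);xd=np.array([.991,-.136])
def t(s,ztip): return [*(Hg+s*xd),ztip+.011]
go(t(.05,.17),[np.pi,0,y]);go(t(.05,.1065),[np.pi,0,y])
E
```

```text
xyz cm [-16.23   5.18   0.38] rotvec [ 0.0002 -0.0002  0.0033]
xyz cm [-16.24   5.18   6.73] rotvec [ 0.0002 -0.0002  0.0033]
```

Call:
play_rows(delta_rot=[[0,0,0],[0,0,0],[0,0,0],[0,0,0],[0,0,0],[0,0,0],[0,0,0],[0,0,0],[0,0,0],[0,0,0]], xyz=[[-4,1.3,0],[-8,2.6,0],[-12,3.9,0],[-16.2,5.2,0],[-16.2,5.2,0],[-16.2,5.2,0.5],[-16.2,5.2,2.5],[-16.2,5.2,4.5],[-16.2,5.2,6.2],[-16.2,5.2,6.7]], fingers=[1,1,1,1,1,1,1,1,1,1])

```text
time_s: 32.65
ee_pos: [0.7077, 0.0803, 0.1158]
eef_rot: [-3.14, -0.004, 3.009]
contact_force: [-0.4, 0.6, 0.1]
finger_gap: 0.0004
```

```bash
python3 - <<'E'
from h import *
y=np.radians(172.2);Hg=np.array([.6607,.0878]);xd=np.array([.991,-.136])
o=ctrl.get_obs();print(o["ee_pos"],o["contact_force"],o["finger_gap"])
for s,z in((.05,.1065),(.012,.1065),(-.006,.1045),(-.023,.097),(-.036,.086),(-.046,.07),(-.051,.053)): go([*(Hg+s*xd),z+.011],[np.pi,0,y])
E
```

```text
[0.70765096 0.08026766 0.11582084] [-0.37236293  0.61411287  0.06337856] 0.00044540456800580373
xyz cm [-0.25  0.11 -0.17] rotvec [-0.0019 -0.0037  0.0038]
xyz cm [ 3.55  0.12 -0.15] rotvec [-0.0019 -0.0037  0.0038]
xyz cm [5.35 0.13 0.05] rotvec [-0.0019 -0.0037  0.0038]
xyz cm [7.05 0.14 0.81] rotvec [-0.0019 -0.0037  0.0038]
xyz cm [8.35 0.15 1.91] rotvec [-0.0019 -0.0037  0.0038]
xyz cm [9.34 0.15 3.52] rotvec [-0.0019 -0.0037  0.0038]
xyz cm [9.84 0.16 5.22] rotvec [-0.0019 -0.0037  0.0038]
```

Call:
play_rows(delta_rot=[[0,0,0],[0,0,0],[0,0,0],[0,0,0],[0,0,0],[0,0,0],[0,0,0],[0,0,0],[0,0,0],[0,0,0]], xyz=[[1.2,0,-0.1],[2.4,0,-0.1],[3.5,0,-0.1],[4.5,0,0],[5.4,0,0.1],[6.3,0,0.5],[7.1,0,0.9],[7.8,0,1.4],[8.4,0,2],[8.4,0,2]], fingers=[1,1,1,1,1,1,1,1,1,1])

```text
time_s: 33.65
ee_pos: [0.6249, 0.0922, 0.0968]
eef_rot: [-3.141, -0.003, 3.01]
contact_force: [-0.2, -0.2, -0.8]
finger_gap: 0.0005
```

Call:
play_rows(delta_rot=[[0,0,0],[0,0,0],[0,0,0],[0,0,0],[0,0,0],[0,0,0],[0,0,0],[0,0,0],[0,0,0],[0,0,0]], xyz=[[0.5,0,0.7],[0.9,0,1.4],[1.2,0,2.1],[1.4,0,2.7],[1.5,0,3.2],[1.5,0,3.3],[1.5,0,3.4],[1.5,0,3.4],[1.5,0,3.4],[1.5,0,3.4]], fingers=[1,1,1,1,1,1,1,1,1,1])

```text
time_s: 34.65
ee_pos: [0.611, 0.0942, 0.0643]
eef_rot: [-3.141, -0.001, 3.009]
contact_force: [-3.2, -0.1, 7.5]
finger_gap: 0.001
```

```bash
python3 - <<'E'
from h import *
for n in("scene","side"):
    im,P,H,c=cap(n,"cl_"+n);X,Y,Z=P[...,0],P[...,1],P[...,2]
    m=(X>.56)&(X<.72)&(Y>0.0)&(Y<.2)&(Z>.044)&(Z<.13)&(H[...,1]>100)&(H[...,0]<22)
    Q=P[m];s=(Q[:,:2]-[.661,.088])@[.991,-.136];print(n,len(Q),np.polyfit(s,Q[:,2],1),np.percentile(Q[:,2],[2,50,98]))
E
```

```text
scene 1153 [-0.00649663  0.05253918] [0.04941996 0.05273212 0.0555812 ]
side 1061 [0.00724956 0.05089761] [0.04677802 0.05068993 0.05346635]
```

The cover is closed flat. Next I'll look at the dial.

```bash
python3 - <<'E'
from h import *
go([.565,-.03,.20],[np.pi,0,np.radians(172.2)])
E
```

```text
xyz cm [  2.93 -12.93 -13.56] rotvec [-0.0006 -0.0011  0.0033]
```

Call:
play_rows(delta_rot=[[0,0,0],[0,0,0],[0,0,0],[0,0,0],[0,0,0],[0,0,0],[0,0,0],[0,0,0],[0,0,0],[0,0,0]], xyz=[[0,0,-4],[0,0,-8],[0,0,-12],[0.5,-3,-13.5],[1,-6,-13.5],[2,-9,-13.5],[2.9,-12.9,-13.5],[2.9,-12.9,-13.5],[2.9,-12.9,-13.5],[2.9,-12.9,-13.5]], fingers=[1,1,1,0,0,0,0,0,0,0])

```text
time_s: 35.75
ee_pos: [0.5666, -0.0285, 0.1993]
eef_rot: [3.14, 0.001, 3.01]
contact_force: [-0.5, 0.3, -0.3]
finger_gap: 0.0533
```

```bash
python3 - <<'E'
from h import *
im,P,H,c=cap("wrist","dial")
print(proj(c,[.604,-.038,.06]))
X,Y,Z=P[...,0],P[...,1],P[...,2]
q=(abs(X-.604)<.06)&(abs(Y+.038)<.06)
for k in comps(q&(Z>.066)&(Z<.085)&(H[...,2]<90),50): print("bar",rect(P[k]),P[k].mean(0))
for k in comps(q&(Z>.064)&(Z<.085)&(H[...,2]>120)&(H[...,1]<60),5): print("white",k.sum(),P[k].mean(0).round(4))
for k in comps(q&(Z>.04)&(H[...,0]>40)&(H[...,0]<85)&(H[...,1]>90),5): print("green",k.sum(),P[k].mean(0).round(4))
for k in comps(q&(Z>.04)&(H[...,2]<60),50): print("disc",rect(P[k]),P[k].mean(0))
E
```

```text
[244.88928059 224.60969331]
bar [604.7 -37.5  46.   12.3  82.7] [ 0.60231763 -0.03960173  0.07753056]
white 124 [ 0.6066 -0.0252  0.0813]
green 47 [ 0.6162 -0.0678  0.05  ]
disc [603.7 -38.7  47.8  50.3  56.4] [ 0.59884292 -0.03804573  0.06335956]
disc [561.1 -54.9   2.2  16.   82.8] [ 0.55936533 -0.05414989  0.23374992]
disc [568.9  -1.1   2.   16.9  82.2] [ 0.56701294 -0.00121837  0.23218486]
disc [554.3  11.   22.6  24.    6.1] [0.54815413 0.01028773 0.30698568]
disc [551.3 -54.7   1.7  15.1  79. ] [ 0.55058523 -0.05435382  0.29587308]
```

View pics/dial.png

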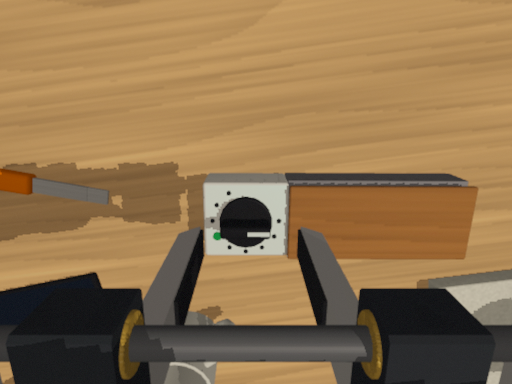

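The bar lies along the diffuser's y, with the white pointer towards the cover at (258,235), so the dial is at click 0. The green dot is at (217,237), about 150° clockwise, so I need 5 clicks.

```bash
python3 - <<'E'
from h import *
go([.6047,-.0375,.12],[np.pi,0,np.radians(82.5)])
E
```

```text
xyz cm [-3.89 -0.44  7.92] rotvec [ 1.8000e-03 -2.0000e-04  1.5708e+00]
```

Call:
play_rows(delta_rot=[[0,0,0.145],[0,0,0.29],[0,0,0.44],[0,0,0.58],[0,0,0.73],[0,0,0.87],[0,0,1.02],[0,0,1.16],[0,0,1.31],[0,0,1.45]], xyz=[[-0.4,0,0],[-0.8,-0.1,0],[-1.2,-0.2,0],[-1.6,-0.2,1],[-2,-0.3,2],[-2.5,-0.3,3],[-3,-0.4,4],[-3.5,-0.4,5],[-3.9,-0.4,6],[-3.9,-0.4,7.9]], fingers=[0,0,0,0,0,0,0,0,0,0])

```text
time_s: 36.8
ee_pos: [0.6062, -0.0368, 0.1204]
eef_rot: [3.138, -0.001, 1.555]
contact_force: [-0.3, 1.0, -1.4]
finger_gap: 0.0942
```

```bash
python3 - <<'E'
from h import *
go([.6047,-.0375,.069],[np.pi,0,np.radians(82.5)]);print(ctrl.get_obs()["joint_positions"].round(2))
E
```

```text
xyz cm [-0.07 -0.17  5.14] rotvec [ 0.0037 -0.0011  0.1155]
[ 0.19  0.69 -0.29  1.73  0.27  0.75 -0.24]
```

Call:
play_rows(delta_rot=[[0,0,0.115],[0,0,0.115],[0,0,0.115],[0,0,0.115],[0,0,0.115],[0,0,0.115],[0,0,0.115],[0,0,0.115],[0,0,0.115],[0,0,0.115]], xyz=[[-0.1,-0.2,1],[-0.1,-0.2,3],[-0.1,-0.2,4.5],[-0.1,-0.2,5.1],[-0.1,-0.2,5.1],[-0.1,-0.2,5.1],[-0.1,-0.2,5.1],[-0.1,-0.2,5.1],[-0.1,-0.2,5.1],[-0.1,-0.2,5.1]], fingers=[0,0,0,0.5,1,1,1,1,1,1])

```text
time_s: 37.8
ee_pos: [0.6022, -0.04, 0.0693]
eef_rot: [3.141, -0.0, 1.444]
contact_force: [0.7, -0.5, -0.7]
finger_gap: 0.0413
```

Call:
play_rows(delta_rot=[[0,0,0],[0,0,0],[0,0,0],[0,0,0],[0,0,0],[0,0,0],[0,0,0],[0,0,0],[0,0,0],[0,0,0]], xyz=[[0,0,0],[0,0,0],[0,0,0],[0,0,0],[0,0,0],[0,0,0],[0,0,0],[0,0,0],[0,0,0],[0,0,0]], fingers=[1,1,1,1,1,1,1,1,1,1])

```text
time_s: 38.8
ee_pos: [0.6056, -0.0403, 0.0693]
eef_rot: [3.135, -0.001, 1.443]
contact_force: [7.0, -1.0, -4.9]
finger_gap: 0.0116
```

Call:
play_rows(delta_rot=[[0,0,0.09],[0,0,0.18],[0,0,0.27],[0,0,0.36],[0,0,0.44],[0,0,0.524],[0,0,0.524],[0,0,0.524],[0,0,0.524],[0,0,0.524]], xyz=[[0,0,0],[0,0,0],[0,0,0],[0,0,0],[0,0,0],[0,0,0],[0,0,0],[0,0,0],[0,0,0],[0,0,0]], fingers=[1,1,1,1,1,1,1,1,1,1])

```text
time_s: 39.8
ee_pos: [0.6047, -0.0399, 0.0693]
eef_rot: [3.137, -0.003, 0.92]
contact_force: [5.3, -0.2, -3.5]
finger_gap: 0.0116
```

```bash
python3 - <<'E'
from h import *
o=ctrl.get_obs();print(o["ee_pos"],o["eef_rot"],o["contact_force"],o["wrist_torque"],o["finger_gap"],o["joint_positions"].round(2))
E
```

```text
[ 0.60468751 -0.03993802  0.06932269] [ 3.13742637 -0.00322229  0.9200085 ] [ 5.26617172 -0.23377975 -3.50015516] [-0.15516978 -1.20341317 -0.05644699] 0.011606821635651968 [ 0.08  0.75 -0.09  1.77  0.11  0.62 -0.73]
```

Call:
play_rows(delta_rot=[[0,0,0.09],[0,0,0.18],[0,0,0.27],[0,0,0.36],[0,0,0.44],[0,0,0.524],[0,0,0.524],[0,0,0.524],[0,0,0.524],[0,0,0.524]], xyz=[[0,0,0],[0,0,0],[0,0,0],[0,0,0],[0,0,0],[0,0,0],[0,0,0],[0,0,0],[0,0,0],[0,0,0]], fingers=[1,1,1,1,1,1,1,1,1,1])

```text
time_s: 40.8
ee_pos: [0.6041, -0.0391, 0.0693]
eef_rot: [3.141, -0.004, 0.399]
contact_force: [5.8, 1.4, -3.0]
finger_gap: 0.0121
```

Call:
play_rows(delta_rot=[[0,0,0.09],[0,0,0.18],[0,0,0.27],[0,0,0.36],[0,0,0.44],[0,0,0.524],[0,0,0.524],[0,0,0.524],[0,0,0.524],[0,0,0.524]], xyz=[[0,0,0],[0,0,0],[0,0,0],[0,0,0],[0,0,0],[0,0,0],[0,0,0],[0,0,0],[0,0,0],[0,0,0]], fingers=[1,1,1,1,1,1,1,1,1,1])

```text
time_s: 41.8
ee_pos: [0.6039, -0.0382, 0.0693]
eef_rot: [-3.139, -0.003, -0.125]
contact_force: [5.0, 2.5, -2.3]
finger_gap: 0.0117
```

```bash
python3 - <<'E'
from h import *
o=ctrl.get_obs();print(o["ee_pos"],o["eef_rot"],o["contact_force"],o["wrist_torque"],o["finger_gap"],o["joint_positions"].round(2))
E
```

```text
[ 0.60394365 -0.03819533  0.06929793] [-3.13941819 -0.00331506 -0.12495638] [ 5.01233171  2.51076359 -2.25210262] [ 0.59533647 -1.17953826 -0.06713569] 0.011689681192103426 [-0.1   0.76  0.19  1.78 -0.23  0.62 -1.47]
```

Joint 7 still has room, at -1.47, so I'll do the last two clicks with the same grip.

Call:
play_rows(delta_rot=[[0,0,0.09],[0,0,0.18],[0,0,0.27],[0,0,0.36],[0,0,0.44],[0,0,0.524],[0,0,0.524],[0,0,0.524],[0,0,0.524],[0,0,0.524]], xyz=[[0,0,0],[0,0,0],[0,0,0],[0,0,0],[0,0,0],[0,0,0],[0,0,0],[0,0,0],[0,0,0],[0,0,0]], fingers=[1,1,1,1,1,1,1,1,1,1])

```text
time_s: 42.8
ee_pos: [0.6043, -0.0373, 0.0693]
eef_rot: [-3.137, -0.001, -0.648]
contact_force: [5.5, 4.6, -1.9]
finger_gap: 0.0119
```

Call:
play_rows(delta_rot=[[0,0,0.09],[0,0,0.18],[0,0,0.27],[0,0,0.36],[0,0,0.44],[0,0,0.524],[0,0,0.524],[0,0,0.524],[0,0,0.524],[0,0,0.524]], xyz=[[0,0,0],[0,0,0],[0,0,0],[0,0,0],[0,0,0],[0,0,0],[0,0,0],[0,0,0],[0,0,0],[0,0,0]], fingers=[1,1,1,1,1,1,1,0.6,0.6,0.6])

```text
time_s: 43.8
ee_pos: [0.6007, -0.0402, 0.0687]
eef_rot: [3.139, 0.001, -1.176]
contact_force: [-0.4, 0.8, -1.0]
finger_gap: 0.0325
```

Call:
play_rows(delta_rot=[[0,0,0],[0,0,0],[0,0,0],[0,0,0],[0,0,0],[0,0,0],[0,0,0],[0,0,0],[0,0,0],[0,0,0]], xyz=[[0,0,0],[0,0,0],[0,0,0],[0,0,-3],[0,0,-7],[0,0,-11],[0,0,-11],[0,0,-11],[0,0,-11],[0,0,-11]], fingers=[0.6,0.6,0.6,0.6,0.6,0.6,0,0,0,0])

```text
time_s: 44.8
ee_pos: [0.601, -0.0396, 0.1775]
eef_rot: [3.139, 0.001, -1.176]
contact_force: [0.5, -0.4, 0.0]
finger_gap: 0.066
```

```bash
python3 - <<'E'
from op import *
o=ctrl.get_obs();print(o["ee_pos"],o["eef_rot"],o["joint_positions"].round(2))
opener()
im,P,H,c=cap("scene");cv2.imwrite("pics/d2.png",cv2.resize(im[165:265,80:345],(795,300))[:,:,::-1])
go([.559,-.226,.12],[np.pi,0,np.radians(72)]);go([.559,-.226,.12],[np.pi,0,np.radians(-108)])
E
```

```text
[ 0.60096966 -0.03962545  0.1774797 ] [ 3.13903020e+00  1.23207547e-03 -1.17617775e+00] [-0.33  0.67  0.58  1.71 -0.45  0.9  -2.31]
scene grey 120 [ 562.1 -223.4   74.3   15.6   71.2] [ 0.5621 -0.2246  0.0099]
side grey 67 [ 558.3 -224.5   73.8   15.9   71.1] [ 0.5584 -0.2234  0.0074]
xyz cm [15.56 11.06  5.81] rotvec [ 0.000e+00  2.300e-03 -2.433e+00]
xyz cm [15.56 11.06  5.81] rotvec [ 0.0018 -0.      0.7086]
```

View pics/d2.png

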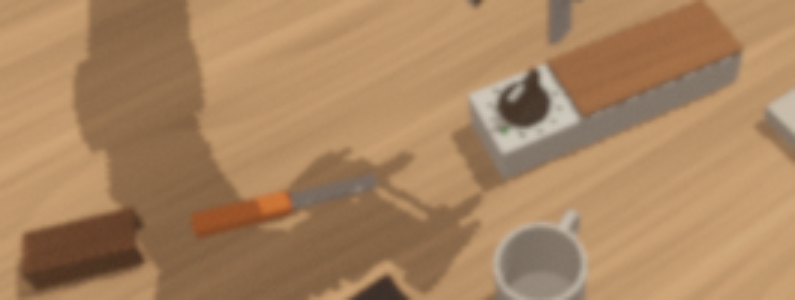

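In the scene view the white pointer end lies towards the green dot at (503,130); I'll check it numerically at the end. The opener is unmoved, in line with the dock mouth at (135,215).

Call:
play_rows(delta_rot=[[0,0,-0.146],[0,0,-0.292],[0,0,-0.438],[0,0,-0.584],[0,0,-0.73],[0,0,-0.876],[0,0,-1.022],[0,0,-1.168],[0,0,-1.314],[0,0,-1.46]], xyz=[[0,0,0],[1.5,1.1,0],[3,2.2,0],[4.5,3.3,0],[6,4.4,0],[8,5.5,0],[10,7,1],[12,8.5,2],[14,10,3],[15.5,11,4]], fingers=[0,0,0,0,0,0,0,0,0,0])

```text
time_s: 45.95
ee_pos: [0.559, -0.2274, 0.1382]
eef_rot: [3.141, 0.001, 0.288]
contact_force: [-0.1, -0.3, 0.3]
finger_gap: 0.0937
```

Call:
play_rows(delta_rot=[[0,0,-0.146],[0,0,-0.292],[0,0,-0.438],[0,0,-0.584],[0,0,-0.73],[0,0,-0.876],[0,0,-0.97],[0,0,-0.97],[0,0,-0.97],[0,0,-0.97]], xyz=[[0,0,0],[0,0,0],[0,0,0],[0,0,0],[0,0,0],[0,0,0],[0,0,0],[0,0,0],[0,0,0],[0,0,0]], fingers=[0,0,0,0,0,0,0,0,0,0])

```text
time_s: 46.95
ee_pos: [0.5599, -0.2253, 0.1388]
eef_rot: [-3.141, 0.0, 1.252]
contact_force: [-0.5, -0.5, 0.5]
finger_gap: 0.0938
```

```bash
python3 - <<'E'
from h import *
im,P,H,c=cap("wrist","w5");X,Y,Z=P[...,0],P[...,1],P[...,2]
for k in comps((H[...,0]<14)&(H[...,1]>190)&(H[...,2]>90)&(Z<.03),80): print("orange",k.sum(),rect(P[k]))
for q in comps((Z>.003)&(Z<.03)&(H[...,1]<70),100):print("grey",q.sum(),rect(P[q]))
for q in comps((Z>.02)&(Z<.04)&(H[...,1]>100)&(X<.6)&(Y<-.3),100):print("dock",q.sum(),rect(P[q]))
go([.559,-.226,.0145],[np.pi,0,np.radians(72)]);print(ctrl.get_obs()["ee_pos"])
E
```

```text
grey 355 [584.9 -78.1   1.3  46.2  81.5]
grey 1083 [ 739.  -147.9   11.9   53.4   28.8]
grey 199 [ 7.948e+02 -1.491e+02  9.900e+00  1.660e+01  7.000e-01]
grey 1289 [ 702.4 -294.4   70.5  145.7    4.7]
grey 1523 [ 560.4 -223.8   79.1   15.6   72.2]
dock 930 [ 503.9 -400.8   22.6   43.4   71.5]
xyz cm [-0.1  -0.07 12.44] rotvec [-0.0002  0.0002 -0.0041]
[ 0.5599782  -0.22523458  0.13885648]
```

View pics/w5.png

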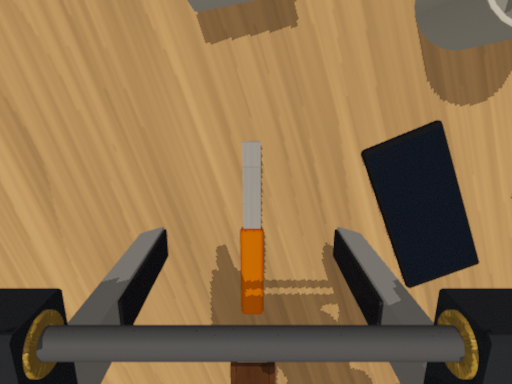

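The wrist view shows the opener collinear with the dock roof at (253,372). I'll grip the blade and push it in.

Call:
play_rows(delta_rot=[[0,0,-0.008],[0,0,-0.008],[0,0,-0.008],[0,0,-0.008],[0,0,-0.008],[0,0,-0.008],[0,0,-0.008],[0,0,-0.008],[0,0,-0.008],[0,0,-0.008]], xyz=[[0,0,4],[0,0,8],[0,0,11],[0,0,12.4],[0,0,12.4],[0,0,12.4],[0,0,12.4],[0,0,12.4],[0,0,12.4],[0,0,12.4]], fingers=[0,0,0.3,0.6,1,1,1,1,1,1])

```text
time_s: 48.0
ee_pos: [0.5603, -0.2254, 0.0155]
eef_rot: [3.141, 0.0, 1.262]
contact_force: [1.0, -0.4, 0.4]
finger_gap: 0.0339
```

Call:
play_rows(delta_rot=[[0,0,0],[0,0,0],[0,0,0],[0,0,0],[0,0,0],[0,0,0],[0,0,0],[0,0,0],[0,0,0],[0,0,0]], xyz=[[0,0,0],[0,0,0],[0,0,0],[0,0,0],[0,0,0],[0,0,0],[-0.5,0,0],[-1.5,0,0],[-2.5,0,0],[-3.5,0,0]], fingers=[1,1,1,1,1,1,1,1,1,1])

```text
time_s: 49.0
ee_pos: [0.5488, -0.26, 0.015]
eef_rot: [-3.142, 0.0, 1.261]
contact_force: [0.2, 0.9, 0.0]
finger_gap: 0.0156
```

Call:
play_rows(delta_rot=[[0,0,0],[0,0,0],[0,0,0],[0,0,0],[0,0,0],[0,0,0],[0,0,0],[0,0,0],[0,0,0],[0,0,0]], xyz=[[-1,0,0],[-2,0,0],[-3,0,0],[-4,0,0],[-5,0,0],[-6,0,0],[-7,0,0],[-8,0,0],[-9,0,0],[-9.7,0,0]], fingers=[1,1,1,1,1,1,1,1,1,1])

```text
time_s: 50.0
ee_pos: [0.5194, -0.3522, 0.015]
eef_rot: [3.142, 0.0, 1.261]
contact_force: [0.2, 1.7, 0.6]
finger_gap: 0.0153
```

```bash
python3 - <<'E'
from op import *
opener()
im,P,H,c=cap("wrist","w6");X,Y,Z=P[...,0],P[...,1],P[...,2]
for q in comps((Z>.003)&(Z<.014)&(H[...,1]<70)&(Y<-.1)&(X<.62),100):print("grey",q.sum(),rect(P[q]),P[q][P[q][:,1].argmax()])
for q in comps((H[...,0]<14)&(H[...,1]>190)&(H[...,2]>90)&(Z<.03),10): print("orange",q.sum(),rect(P[q]))
o=ctrl.get_obs();print(o["ee_pos"],o["contact_force"],o["finger_gap"])
E
```

```text
scene grey 54 [ 526.7 -326.9   29.3   16.2   74.9] [ 0.5277 -0.3267  0.0089]
side grey 98 [ 513.8 -348.2   71.4   33.5   57.6] [ 0.5149 -0.3441  0.014 ]
grey 4041 [ 517.3 -350.2   80.5   36.8   58.5] [ 0.52318498 -0.31108364  0.00864255]
orange 338 [ 505.4 -392.8    8.4   20.9   69.4]
[ 0.51935035 -0.35215158  0.01496479] [ 0.01769822 -0.92485336  0.84161062] 0.014926701515142133
```

Call:
play_rows(delta_rot=[[0,0,0],[0,0,0],[0,0,0],[0,0,0],[0,0,0],[0,0,0],[0,0,0],[0,0,0],[0,0,0],[0,0,0]], xyz=[[0,0,0],[0,0,0],[0,0,0],[0,0,0],[0,0,0],[0,0,-4],[0,0,-8],[0,0,-12],[0,0,-14],[0,0,-14]], fingers=[0,0,0,0,0,0,0,0,0,0])

```text
time_s: 51.15
ee_pos: [0.522, -0.3522, 0.1586]
eef_rot: [3.135, 0.002, 1.262]
contact_force: [0.7, -0.5, -0.3]
finger_gap: 0.0918
```

Call:
play_rows(delta_rot=[[0,0,0],[0,0,0],[0,0,0],[0,0,0],[0,0,0],[0,0,0],[0,0,0],[0,0,0],[0,0,0],[0,0,0]], xyz=[[3,0,-2],[6,0,-4],[9,0,-4],[12,0,-4],[15,-0.5,-4],[18,-1,-4],[20,-1,-4],[20,-1,-4],[20,-1,-4],[20,-1,-4]], fingers=[0,0,0,0,0,0,0,0,0,0])

```text
time_s: 52.15
ee_pos: [0.5703, -0.1595, 0.1943]
eef_rot: [-3.141, 0.001, 1.259]
contact_force: [-1.5, -0.7, -0.7]
finger_gap: 0.0943
```

```bash
python3 - <<'E'
from op import *
o=ctrl.get_obs();print(o["ee_pos"],o["contact_force"],o["time_s"])
im,P,H,c=cap("wrist","w7");X,Y,Z=P[...,0],P[...,1],P[...,2]
q=(abs(X-.604)<.06)&(abs(Y+.038)<.06)
for k in comps(q&(Z>.066)&(Z<.085)&(H[...,2]<90),50): print("bar",rect(P[k]))
for k in comps(q&(Z>.064)&(Z<.085)&(H[...,2]>120)&(H[...,1]<60),5): print("white",k.sum(),P[k].mean(0).round(4))
for k in comps(q&(Z>.04)&(H[...,0]>40)&(H[...,0]<85)&(H[...,1]>90),5): print("green",k.sum(),P[k].mean(0).round(4))
opener()
im,P,H,c=cap("scene","fin")
for n in("scene","side"):
    im,P,H,c=cap(n);X,Y,Z=P[...,0],P[...,1],P[...,2]
    for nm,r in(("mug",(.7,.84,-.2,-.06,.075,.09)),("candle",(.6,.72,.33,.45,.05,.07)),("phone",(.62,.8,-.4,-.2,.005,.014))):
        m=(X>r[0])&(X<r[1])&(Y>r[2])&(Y<r[3])&(Z>r[4])&(Z<r[5]);print(n,nm,rect(P[m]) if m.any() else 0)
    m=(X>.56)&(X<.72)&(Y>0.0)&(Y<.2)&(Z>.044)&(Z<.13)&(H[...,1]>100)&(H[...,0]<22)
    Q=P[m];s=(Q[:,:2]-[.661,.088])@[.991,-.136];print(n,"cover",np.polyfit(s,Q[:,2],1))
E
```

```text
[ 0.57034131 -0.15953651  0.19433233] [-1.45581046 -0.74721082 -0.69827437] 52.15
bar [604.9 -38.4  12.1  46.3  22.3]
white 174 [ 0.6093 -0.049   0.0816]
green 77 [ 0.6173 -0.0685  0.0473]
scene grey 145 [ 519.6 -349.3   76.    17.3   72.9] [ 0.5201 -0.3523  0.0096]
side grey 69 [ 516.6 -350.4   76.3   19.    75. ] [ 0.5161 -0.3517  0.0075]
scene mug [ 767.8 -132.9   75.1   74.8   68.3]
scene candle [663.4 389.   62.9  62.6   2. ]
scene phone [ 710.5 -316.4  100.3  198.1   17.4]
scene cover [-0.00685727  0.05253377]
side mug [ 765.7 -130.    74.    79.    78.1]
side candle [661.  391.5  62.7  63.1  22.9]
side phone [ 731.7 -290.6  134.   148.8    4.6]
side cover [0.00519244 0.05079831]
```

View pics/w7.png

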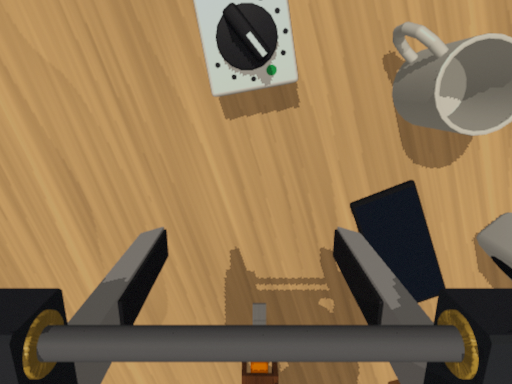

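View pics/fin.png

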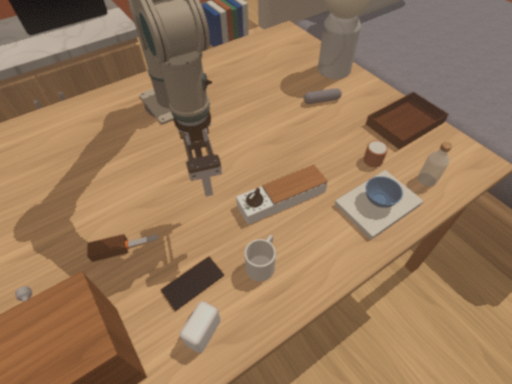

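The white pointer at (257,45) points at the green dot at (272,70), and the bar stands at -67.7° where -67.6° was expected. The opener is home in the dock, the cover is flat, and the mug, candle and phone have not moved. I'm handing in.

```bash
python3 -c "
from workcell import ctrl;print(ctrl.hand_in())"
```

```text
the job is handed in; nothing more can be done
None
```

I ran every step of the task and handed it in after about 52 s of robot time. No verdict was reported, so success rests on my own camera checks.

- **Opener, first part:** I drew it out of the dock by the blade, laid it flat and let go. I then took it by the handle and levered the cover open to about 1.85 rad.
- **Pods:** all three were set out (amber, green and blue) and were placed upright in the compartment while the cover was open. The blue pod had been knocked a few centimetres aside, so I measured it again before picking it up. I last saw the pods just before closing the cover.
- **Cover:** closed from behind and then from above. Both fixed cameras show it flat, with a fitted slope within 0.01.
- **Dial:** turned five clicks from click 0. The bar stands at -67.7° against -67.6° expected, with the white pointer at the green dot.
- **Opener, back in the dock:** slid in handle first. I estimate the butt end is 1–3 mm from the back wall.
- **Bystanders:** the mug and candle read within about 3 mm of their start positions. My last numeric check on the phone picked up other points and gave no usable reading, but in the pictures it lies where it started.

**Slips on the way:**
- Setting down the green pod pressed on the compartment floor with about 47 N at the tool. The 40 N limit covers the arm and gripper body, so a pod held in the fingers should not count.
- A wrongly typed row yawed the tool about 9° while it held the amber pod. I corrected it in the next move.

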